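Clip a slide carrier into the sprung slide holder

TASK

Clip the blue slide carrier into the holder: use the carrier's own long edge to draw back the sprung curved arm, lower it flat behind the fixed edge and let the arm press it home. Then slide it gently along the fixed edge until the contact pin is pushed fully in and you feel the end stop, and let go. The glass is fragile: never push it against the end stop with more than about 10 N, and leave the tweezers, the tape and the slide box where they are.

Things in the scene. Friction and masses are not known exactly. Their poses are not given: they have to be found in the camera images.
- holder: Slide holder, fixed on the bench: grey plate, top 12 mm above the bench. Origin at bench height under the middle of the carrier's seat; z up, y along the fixed edge, x across it, roughly away from the robot (yaw within 0.25 rad of 0). In this frame: plate x -66..+40, y -88..+88 mm; fixed edge on the +x side, curved arm on the -x side, end stop at the +y end (the robot's left). A seated carrier's centre is at x = 0.
- edge_mid (a point): Middle of the fixed edge's working face, at its top: holder x +20, y 0, 17 mm above the bench. The edge is a dark steel bar 8 mm wide, 5 mm tall above the plate, from y -65 to +65 mm; its face looks to -x. A carrier held level with its underside 8 mm above the plate passes over it and still meets the arm's roller.
- carrier_grip (a point): Blue slide carrier, loose, 0.12 kg: plate 40 (its x) x 90 (its y) x 9 mm with two round windows, same either way round; white upright grip in the middle, 22 (x) x 14 (y) mm, its top 38 mm above the underside. This point: in the grip on the centre, 24 mm above the underside. Take the grip from above across its 14 mm, fingers over the plate, tips 12 mm above the underside. Starts within 0.5 rad of yaw 0.
- roller (a point): Centre of the white upright roller (14 mm across, from 13.5 to 33.5 mm above the bench; this point half-way) on the end of the sprung curved brass arm. At rest it is at holder x -19, y +5 mm, leaving a gap of 32 mm to the fixed edge, 8 mm less than the carrier's width.
- clip (a joint): Angle of the sprung curved arm about its upright hinge at holder x -45, y -65 mm: 0 at rest, grows as it is drawn back (roller to -x), hard stop at 0.36 rad. About 0.11 with a carrier seated, pressing it with about 4.5 N; about 6 N when drawn 6 mm further. Low friction: a seated carrier slides along the edge with about 3 to 7 N.
- pin (a joint): Travel (m) of the brass contact pin that stands 4 mm out of the end stop's face to -y: 0 = out, 0.004 = fully in, flush; spring 0.3 to 1 N, less than the arm's hold on the carrier. Pin 5 mm across, 17 mm above the bench, at holder x 0.
- stop_track: Slotted track plate (30 x 50 mm) of the end stop, fixed on the holder's plate at holder y +61 mm; origin at its centre, axes as the holder's. It carries the end stop: a solid dark block, holder x -13..+13 mm, 10 mm tall, whose face looks to -y and lies anywhere from holder y +32 to +58 mm. It is clamped differently each time and its place is not reported: feel for it.
- beam (a point): Middle of the front lower edge of a solid yellow beam that crosses behind the work, along y from -0.61 to +0.21 m, its front at x 0.59, from 0.23 to 0.35 m high: keep the wrist clear of it, also on the way from the start (a smaller yellow frame stands farther right, y below -0.17).
- tweezers: steel tweezers, 13x120x8 mm, lying flat on the bench; origin under their centre. Bystander: leave in place.
- film_tape: small amber roll of tape, 58 mm across, 10 mm thick, lying flat; origin under its centre. Bystander: leave in place.
- slide_box: closed grey box for slides, 94x101x32 mm; origin under its centre. Bystander: leave in place.

How it is judged:
By the outcome, as a careful person would: the job done as asked, in the order asked, and still so for the second after the job is handed in, with the robot touching nothing.
It also fails if it takes over 72 s, if anything falls off the work surface, if the arm or the gripper's body presses on something with over 40 N, if the wrist force passes 120 N, or if a joint passes its speed limit or range.

ROBOT

A 6-joint arm with a two-finger parallel gripper is mounted at the origin on a cart in front of the work surface, level with it; the furniture and walls round the work are solid. World frame = base frame: x ahead of the robot, y to its left, z up, the work surface at z = 0. Lengths are in m, angles in rad, forces in N, time in s.
With the tool pointing down it reaches from about 0.35 to 0.975 m from the base axis. Payload 4.9 kg.
Tool frame: the origin (TCP) lies at the very end of the fingers, on their centre line; the grasp point (between the pads) lies 19 mm behind it; z points along the fingers, y is the direction in which the jaws open and shut (so a half turn about z gives the same grasp; the last joint's range is limited). The gripper opens to 85 mm and grips with 20 to 120 N. Pads are 22 mm wide; open, the fingers measure 114 mm over their backs; the gripper's body (76 mm by 85 mm) begins 54 mm behind the grasp point. The pads swing forward as they close: fully open they stand 13 mm farther back than shut.
Start: joints at [-1.395, 0.053, 1.613, -0, 1.476, -0.119], TCP at [0.182, -0.598, 0.197] pointing down, gripper open.
Joint ranges: [-3.01, 3.01], [-1.01, 2.22], [0.06, 2.58], [-1.02, 4.17], [0.09, 2.62], [-3.14, 3.14]. Speed limits (rad/s): [2.57, 2.57, 3.14, 3.14, 3.14, 3.14].

INTERFACE

Orientations are given as a 3x3 rotation matrix whose columns are the frame's x, y, z axes.
In Python, from station import readout, imaging, order gives the robot as it stands.
- The arm moves only by the tool send_rows, never from a script. Its arguments are lists of equal length, an entry for each row: "dp": the shift along the tool's x, y, z in m, a list of three; "dr": the turn, a rotation vector about the tool's x, y, z in degrees, a list of three; "jaw": the closure, from 0 (fully open) to 1 (shut). A call has 1 to 10 rows; each row shifts and turns the commanded pose from where the row before left it, along the tool's axes as they then stand; what a row does not reach is not made up. A row lasts 1/10 s, in which the tool goes at most 50 mm and 8.59 degrees, less where a joint would pass 70% of its speed; a pose out of reach is approached as far as the arm can. A call is refused whole if a number of a shift passes 0.05 or a number of a turn 8.59, either way. A call with a gripper value outside its range is refused whole. The fingers move at their own pace and stop on an object; "force" is the grip in N (left out, the last holds). Time passes only in rows, so rows that do not move let the fingers close. It gives the time, the measured TCP pose, the force and the opening at its end, in the units of the state.
- readout.state(): the state, without advancing time (a new reading comes with each control period).
- imaging.camera(name): name is "scene" or "top" or "wrist"; returns a dict with "color" (384x512x3 uint8, blue, green, red), "range_z" (384x512 float32, m along the optical axis (not along the pixel's ray), 0 where there is no reading), "mtx" (3x3 intrinsics, pixels), "eye" and "orientation" of the camera in the world. Camera axes: x right, y down, z forward; pixel columns grow to the right and rows downward; lengths in m; the calibration is good to about 2 mm. A picture is of the moment at which its call begins.
- order.job_done(): hands the job in, once; it reports no verdict.
The state is a dict: "time_s": time; "joint_pos": joint angles; "qvel": joint speeds; "joint_torque": joint torques, N m; "tcp_pos": TCP position; "tool_rot": TCP orientation; "contact_force": force on the tool from outside, world axes, zero at the start; "wrist_torque": the same for the moment, N m; "gripper_width": finger opening in m.
Only numpy, scipy, OpenCV 4.12 (cv2) and the standard library are available. Lean on these libraries where they do the work, as an engineer would, in place of code of your own. Each camera call takes 0.05 s, during which the arm holds its last target.

## Working session

There is one attempt and no reset: what is moved stays moved. The work goes in short steps, Python scripts to look and compute and a tool call to move; the robot and the scene stay as the last step left them, time stands still between calls to the robot, and variables do not carry over. Pictures are saved under pics/ and viewed, and the job is handed in when it is done.

Besides the shell and the picture viewer there is one more tool, called after "Request:" in YAML: its name, and indented under it one key for each argument. send_rows: Moves the arm, as the interface text tells. Its arguments: {"type":"object","properties":{"dp":{"type":"array","items":{"type":"array","items":{"type":"number"}}},"dr":{"type":"array","items":{"type":"array","items":{"type":"number"}}},"jaw":{"type":"array","items":{"type":"number"}},"force":{"type":"number"}},"required":["dp","dr","jaw"]}

```bash
ls; mkdir -p pics; cat > h.py <<'E'
import numpy as np, cv2
from station import readout, imaging, order
def grab(n,tag):
    c=imaging.camera(n); np.savez(f'{tag}.npz',**c); cv2.imwrite(f'pics/{tag}.png',c['color']); return c
def load(tag): return dict(np.load(f'{tag}.npz'))
def ray(c,u,v):
    d=np.linalg.inv(c['mtx'])@np.array([u,v,1.0]); return c['orientation']@d
def onplane(c,u,v,z):
    d=ray(c,u,v); e=c['eye']; return e+d*(z-e[2])/d[2]
def pt(c,u,v):
    return c['eye']+ray(c,u,v)*c['range_z'][int(v),int(u)]
E
python3 - <<'E'
from h import *
print(readout.state())
for n in ['scene','top']:
    c=grab(n,n+'0'); print(n,c['eye'],c['orientation'],c['mtx'])
E
```

```text
pics
{'time_s': 0.0, 'joint_pos': array([-1.39500109e+00,  5.33912679e-02,  1.61428123e+00, -1.12886716e-05,
        1.47599109e+00, -1.18998307e-01]), 'qvel': array([-0.00058387,  0.00127843,  0.0003779 , -0.00018855, -0.00078828,
        0.00041036]), 'joint_torque': array([ 2.82885139e-04, -3.93683338e+01, -3.70175672e+01, -1.59381507e-04,
        7.02486388e-03,  1.01444238e-05]), 'tcp_pos': array([ 0.18146611, -0.59735912,  0.19584938]), 'tool_rot': array([[ 9.56861878e-01,  2.90542953e-01, -3.73252400e-04],
       [ 2.90543098e-01, -9.56859738e-01,  2.03704835e-03],
       [ 2.34699849e-04, -2.05761982e-03, -9.99997856e-01]]), 'contact_force': array([0.88151143, 0.65753984, 0.78693046]), 'wrist_torque': array([0.02069549, 0.03153858, 0.03084818]), 'gripper_width': 0.08542695488250186}
scene [ 0.2276081  -0.30594533  0.89094216] [[ 0.81278651 -0.47209209  0.34133143]
 [-0.58253744 -0.65329037  0.48359261]
 [-0.00531171 -0.59189589 -0.80599692]] [[375.52658011   0.         250.33593454]
 [  0.         375.52658011 187.65525429]
 [  0.           0.           1.        ]]
top [0.34492578 0.11402822 1.28991835] [[ 0.01357293 -0.98642736  0.16363632]
 [-0.99965587 -0.00971256  0.0243682 ]
 [-0.02244813 -0.16391076 -0.98621972]] [[373.22433755   0.         258.74305921]
 [  0.         373.22433755 189.36766758]
 [  0.           0.           1.        ]]
```

View pics/scene0.png

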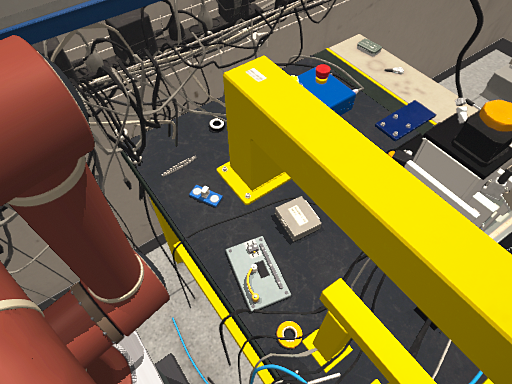

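View pics/top0.png

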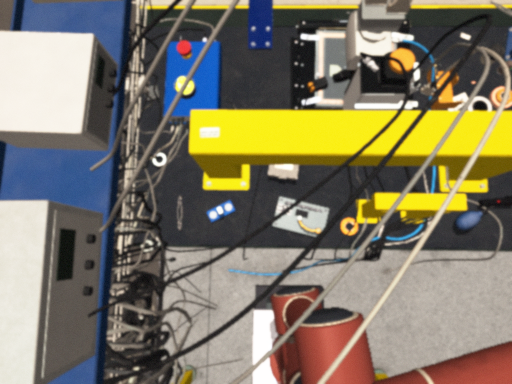

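The scene view shows the holder around (258,272), the carrier at (206,195), the tweezers at (179,165), the slide box at (298,218) and the tape at (289,333). The top view has the holder at (302,215) and the carrier at (221,210). I'll zoom in next.

```bash
python3 - <<'E'
from h import *
c=load('scene0')
a=c['color'][225:320,215:310]; b=c['color'][175:215,180:235]
cv2.imwrite('pics/z1.png',cv2.resize(a,None,fx=6,fy=6,interpolation=cv2.INTER_CUBIC))
cv2.imwrite('pics/z2.png',cv2.resize(b,None,fx=10,fy=10,interpolation=cv2.INTER_CUBIC))
t=load('top0')
cv2.imwrite('pics/z3.png',cv2.resize(t['color'][190:245,200:340],None,fx=5,fy=5,interpolation=cv2.INTER_CUBIC))
for n,c,ps in [('s',c,[(260,272),(206,195),(198,190),(217,198)]),('t',t,[(302,215),(221,210)])]:
    for p in ps: print(n,p,pt(c,*p),onplane(c,*p,0.012))
E
```

```text
s (260, 272) [ 0.4677404  -0.00427902  0.01081085] [ 0.46741595 -0.00468661  0.012     ]
s (206, 195) [0.47861886 0.26763224 0.02254062] [0.48166561 0.2745943  0.012     ]
s (198, 190) [0.47267388 0.30446471 0.01027028] [0.47219255 0.30326581 0.012     ]
s (217, 198) [0.50246641 0.24909266 0.00917251] [0.50158505 0.24731287 0.012     ]
t (302, 215) [ 0.46966145 -0.00391942  0.00999844] [ 0.46946639 -0.00373497  0.012     ]
t (221, 210) [0.48050966 0.27124701 0.04019366] [0.48356842 0.27479385 0.012     ]
```

View pics/z1.png

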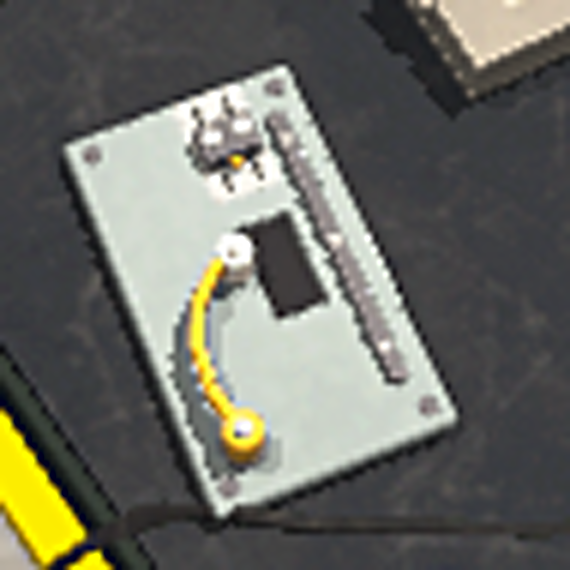

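View pics/z2.png

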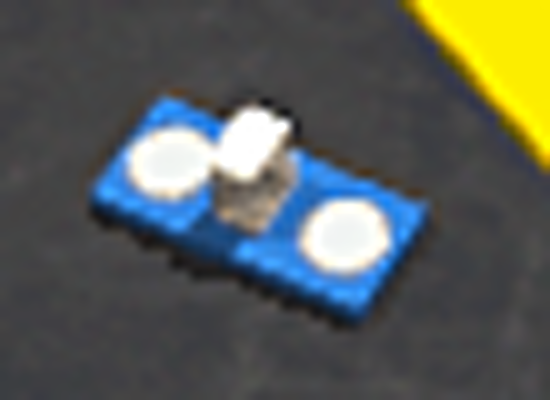

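View pics/z3.png

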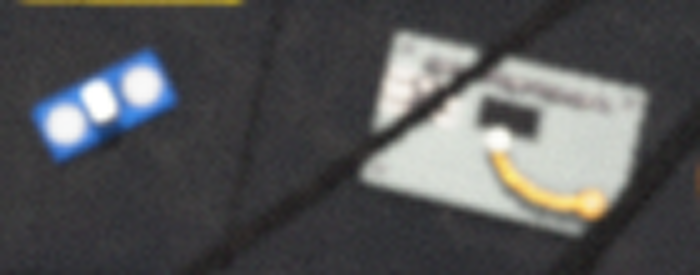

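```bash
python3 - <<'E'
from h import *
for tag in ['scene0','top0']:
    c=load(tag); img=c['color']; hsv=cv2.cvtColor(img,cv2.COLOR_BGR2HSV)
    m=cv2.inRange(hsv,(100,120,60),(125,255,255))
    cx,cy=(206,195) if tag=='scene0' else (221,210)
    z=np.zeros_like(m); z[cy-22:cy+22,cx-25:cx+25]=m[cy-22:cy+22,cx-25:cx+25]
    v,u=np.nonzero(z)
    P=np.array([onplane(c,a,b,0.009)[:2] for a,b in zip(u,v)],np.float32)*1000
    r=cv2.minAreaRect(P); print(tag,len(u),r)
c=load('scene0')
q=[(225.8,249.2),(263,235.8),(291.7,295),(251.7,310.8)]
P=np.array([onplane(c,*p,0.012) for p in q]);print(P, P.mean(0))
for a,b in [(0,1),(1,2),(2,3),(3,0)]:
    d=P[b]-P[a];print(np.linalg.norm(d),np.arctan2(d[1],d[0]))
t=load('top0');q=[(200+395/5,190+30/5),(200+645/5,190+92/5),(200+585/5,190+238/5),(200+360/5,190+180/5)]
P=np.array([onplane(t,*p,0.012) for p in q]);print(P, P.mean(0))
E
```

```text
scene0 209 ((480.773681640625, 277.6153259277344), (43.12240219116211, 92.73634338378906), 27.720516204833984)
top0 168 ((481.46820068359375, 276.5317077636719), (46.95205307006836, 97.08250427246094), 27.519567489624023)
[[ 0.43292414  0.09775022  0.012     ]
 [ 0.53473483  0.07290223  0.012     ]
 [ 0.49415381 -0.09635373  0.012     ]
 [ 0.39412472 -0.0710783   0.012     ]] [0.46398438 0.0008051  0.012     ]
0.10479903761126239 -0.23938096471441733
0.1740528674562393 -1.806115536503671
0.10317298906221163 2.894092446475676
0.17322951109610343 1.3449031229619601
[[ 0.53440855  0.07523813  0.012     ]
 [ 0.49319995 -0.09619223  0.012     ]
 [ 0.39331354 -0.05400546  0.012     ]
 [ 0.43066299  0.09862231  0.012     ]] [0.46289626 0.00591569 0.012     ]
```

```bash
python3 - <<'E'
from h import *
for tag in ['scene0','top0']:
    c=load(tag); v,u=np.mgrid[0:384:2,0:512:2]; u=u.ravel();v=v.ravel()
    d=c['range_z'][v,u]; ok=d>0
    D=np.linalg.inv(c['mtx'])@np.stack([u,v,np.ones_like(u)]).astype(float)
    P=(c['eye'][:,None]+c['orientation']@(D*d)).T[ok]
    for y0 in np.arange(-0.6,0.5,0.1):
        s=''
        for x0 in np.arange(0.1,0.75,0.05):
            k=(P[:,0]>=x0)&(P[:,0]<x0+.05)&(P[:,1]>=y0)&(P[:,1]<y0+.1)
            s+=f'{P[k,2].max():6.2f}' if k.any() else '   -- '
        print(f'{y0:5.1f}',s)
E
```

```text
-0.6    --    --    --    --    --    --    --    --    --    --    --    --    -- 
 -0.5    --    --    --    --    --    --    --    --    --   0.35  0.06  0.01  0.01
 -0.4    --    --    --    --    --    --    --   0.27  0.26  0.35  0.35  0.35  0.35
 -0.3   0.64  0.64   --    --   0.00  0.02  0.02  0.27  0.26  0.35  0.35  0.35  0.50
 -0.2   0.66  0.64   --    --   0.01  0.02  0.02  0.27  0.27  0.35  0.35  0.68  0.64
 -0.1   0.64  0.70  0.72  0.70 -0.01  0.02  0.04  0.02  0.02  0.35  0.35  0.35  0.58
 -0.0   0.32  0.54  0.72  0.70 -0.80  0.01  0.04  0.04  0.02  0.35  0.35  0.35  0.35
  0.1  -0.51 -0.70 -0.80 -0.80 -0.01  0.01  0.01  0.02  0.01  0.35  0.35  0.35  0.35
  0.2  -0.80 -0.80 -0.79 -0.80 -0.09  0.00  0.01  0.04  0.01  0.35  0.35  0.36  0.35
  0.3  -0.80 -0.80 -0.80 -0.80 -0.80  0.01  0.01  0.02  0.01  0.35  0.35  0.36  0.35
  0.4    --    --   0.57  0.57  0.55  0.54  0.52  0.51  0.50  0.35  0.34  0.34  0.34
 -0.6  -0.80 -0.80 -0.80 -0.77 -0.80  0.01  0.05  0.05  0.02  0.35  0.35  0.35  0.35
 -0.5  -0.80 -0.80 -0.80 -0.80 -0.81  0.00  0.03  0.27  0.27  0.36  0.36  0.35  0.35
 -0.4  -0.80  0.61 -0.80 -0.80 -0.81  0.01  0.03  0.27  0.26  0.35  0.36  0.36  0.35
 -0.3   0.65  0.64 -0.80 -0.52  0.01  0.02  0.02  0.27  0.80  0.80  0.78  0.80  0.77
 -0.2   0.65  0.64 -0.80 -0.57  0.00  0.82  0.82  0.81  0.83  0.83  0.82  0.81  0.64
 -0.1   0.65  0.72  0.81  0.82  0.82  0.82  0.83  0.83  0.83  0.76  0.36  0.36  0.58
 -0.0   0.68  0.81  0.81  0.81  0.82  0.83  0.83  0.76  0.02  0.36  0.36  0.36  0.35
  0.1   0.01  0.75  0.79  0.81  0.81  0.75  0.02  0.01  0.01  0.36  0.36  0.79  0.79
  0.2  -0.80  0.74  0.77  0.69  0.72  0.01  0.01  0.04  0.74  0.76  0.78  0.78  0.78
  0.3   0.67  0.69  0.62  0.67 -0.80  0.00  0.69  0.72  0.72  0.70  0.73  0.36  0.70
  0.4   0.70  0.73  0.73  0.73  0.73  0.73  0.73  0.52  0.59  0.65  0.65  0.65  0.65
```

Request:
send_rows:
  dp:
    - [0.0273,-0.0281,0]
    - [0.0273,-0.0281,0]
    - [0.0273,-0.0281,0]
    - [0.0273,-0.0281,0]
    - [0.0273,-0.0281,0]
    - [0.0273,-0.0281,0]
    - [0.0273,-0.0281,0]
    - [0.0273,-0.0281,0]
    - [0.0273,-0.0281,0]
    - [0.0273,-0.0281,0]
  dr:
    - [0,0,0]
    - [0,0,0]
    - [0,0,0]
    - [0,0,0]
    - [0,0,0]
    - [0,0,0]
    - [0,0,0]
    - [0,0,0]
    - [0,0,0]
    - [0,0,0]
  jaw: [0,0,0,0,0,0,0,0,0,0]

```text
time_s: 1.1
tcp_pos: [0.3614, -0.2481, 0.1967]
tool_rot: [[0.957, 0.29, -0.0], [0.29, -0.957, 0.0], [-0.0, -0.0, -1.0]]
contact_force: [0.8, 0.3, 0.4]
gripper_width: 0.0855
```

Request:
send_rows:
  dp:
    - [0.0182,-0.0377,-0.0035]
    - [0.0182,-0.0377,-0.0035]
    - [0.0182,-0.0377,-0.0035]
    - [0.0182,-0.0377,-0.0035]
    - [0.0182,-0.0377,-0.0035]
    - [0.0182,-0.0377,-0.0035]
    - [0,0,0]
    - [0,0,0]
  dr:
    - [0,0,0]
    - [0,0,0]
    - [0,0,0]
    - [0,0,0]
    - [0,0,0]
    - [0,0,0]
    - [0,0,0]
    - [0,0,0]
  jaw: [0,0,0,0,0,0,0,0]

```text
time_s: 1.9
tcp_pos: [0.3997, -0.001, 0.2177]
tool_rot: [[0.956, 0.293, -0.001], [0.293, -0.956, -0.0], [-0.001, 0.0, -1.0]]
contact_force: [0.1, -0.2, -0.2]
gripper_width: 0.0853
```

```bash
python3 - <<'E'
from h import *
c=grab('wrist','w1'); s=readout.state(); R=s['tool_rot']; print(s['tcp_pos'],R.T@(c['eye']-s['tcp_pos']),R.T@c['orientation'],c['eye'],c['mtx'])
E
```

```text
[ 0.39965109 -0.00188295  0.21764724] [ 0.07186052 -0.00135221 -0.17489624] [[ 1.98652991e-03 -9.59196952e-01 -2.82731783e-01]
 [ 9.99997955e-01  1.79807798e-03  9.26018745e-04]
 [-3.79860566e-04 -2.82733044e-01  9.59198562e-01]] [0.46815006 0.02039796 0.39247833] [[323.84709498   0.         251.05518622]
 [  0.         323.84709498 192.76365269]
 [  0.           0.           1.        ]]
```

View pics/w1.png

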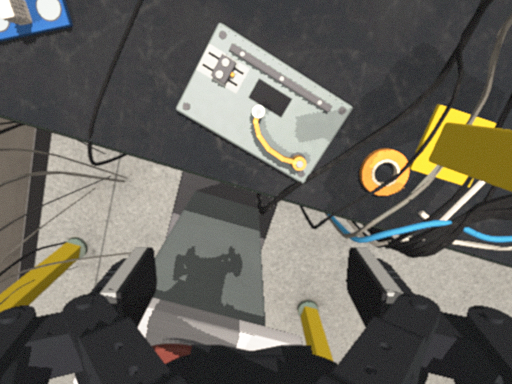

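The wrist view has the whole holder: plate corners at about (222,24), (352,107), (303,182) and (177,107), roller at (259,111), stop at (222,72).

```bash
cat > hold.py <<'E'
from h import *
def holder(c,roi):
    x0,y0,x1,y1=roi
    img=c['color']; hsv=cv2.cvtColor(img,cv2.COLOR_BGR2HSV)
    m=cv2.inRange(hsv,(0,0,95),(180,70,255)); z=np.zeros_like(m); z[y0:y1,x0:x1]=m[y0:y1,x0:x1]
    z=cv2.morphologyEx(z,cv2.MORPH_OPEN,np.ones((3,3)))
    cs,_=cv2.findContours(z,cv2.RETR_EXTERNAL,cv2.CHAIN_APPROX_NONE); k=max(cs,key=cv2.contourArea)
    P=np.array([onplane(c,*p[0],0.012)[:2] for p in k],np.float32)*1000
    return cv2.minAreaRect(P),z
E
python3 - <<'E'
from hold import *
c=load('w1')
r,z=holder(c,(165,15,365,195)); print(r); cv2.imwrite('pics/m1.png',z)
q=[(177,107),(222,24),(352,107),(303,182)]
P=np.array([onplane(c,*p,0.012) for p in q]);print(P, P.mean(0))
for a,b in [(0,1),(1,2),(2,3),(3,0)]:
    d=P[b]-P[a];print(np.linalg.norm(d),np.arctan2(d[1],d[0]))
print('roller',onplane(c,259,111,0.0335))
a=c['color'][15:195,165:365]
cv2.imwrite('pics/z4.png',cv2.resize(a,None,fx=4,fy=4,interpolation=cv2.INTER_CUBIC)[:600])
E
```

```text
((461.2520446777344, 2.828704833984375), (175.21575927734375, 105.66033935546875), 76.71514892578125)
[[ 0.4331387   0.09744491  0.012     ]
 [ 0.5302149   0.07145348  0.012     ]
 [ 0.49138195 -0.09267496  0.012     ]
 [ 0.39209829 -0.06903775  0.012     ]] [0.46170846 0.00179642 0.012     ]
0.10049549175821999 -0.26160655985406994
0.16865984627826924 -1.8031249285704787
0.10205863173681758 2.90786620695898
0.17146658894216857 1.3291006932363287
roller [0.45689229 0.00780659 0.0335    ]
```

View pics/z4.png

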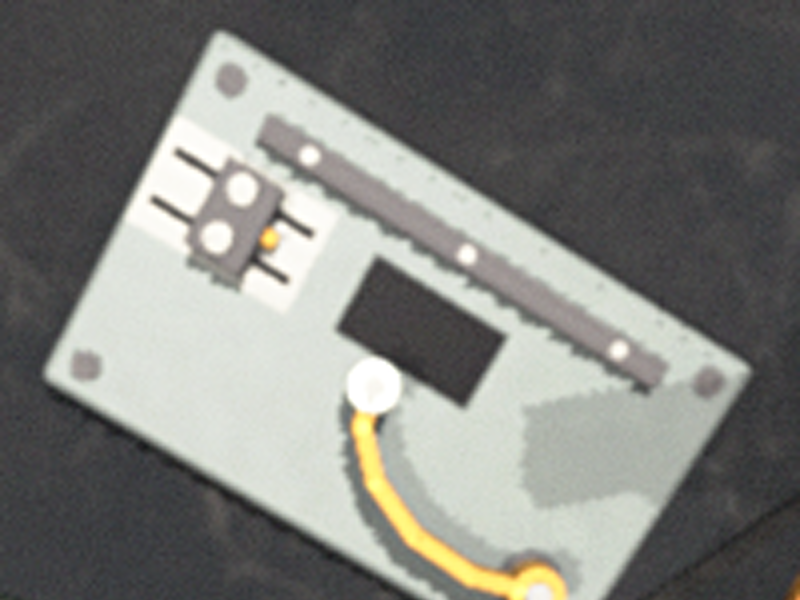

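View pics/m1.png

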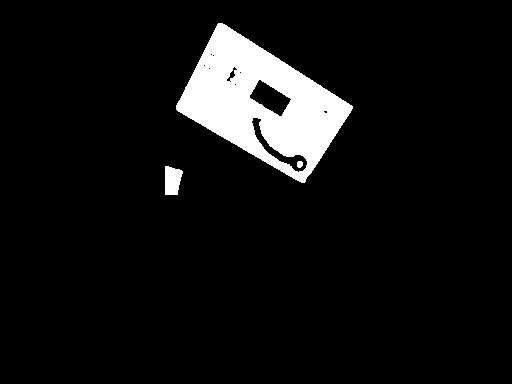

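Request:
send_rows:
  dp:
    - [0.0228,-0.0347,0]
    - [0.0228,-0.0347,0]
    - [0.0228,-0.0347,0]
    - [0.0228,-0.0347,0]
    - [0.0228,-0.0347,0]
    - [0.0228,-0.0347,0]
    - [0.0228,-0.0347,0]
    - [0,0,0]
    - [0,0,0]
    - [0,0,0]
  dr:
    - [0,0,0]
    - [0,0,0]
    - [0,0,0]
    - [0,0,0]
    - [0,0,0]
    - [0,0,0]
    - [0,0,0]
    - [0,0,-5.35]
    - [0,0,-5.35]
    - [0,0,0]
  jaw: [0,0,0,0,0,0,0,0,0,0]

```text
time_s: 2.95
tcp_pos: [0.4829, 0.2755, 0.2173]
tool_rot: [[0.888, 0.461, -0.001], [0.461, -0.888, -0.001], [-0.001, 0.0, -1.0]]
contact_force: [0.2, -0.4, 0.2]
gripper_width: 0.0851
```

```bash
python3 - <<'E'
from h import *
c=grab('wrist','w2'); s=readout.state(); print(s['tcp_pos'],s['tool_rot'])
E
```

```text
[0.48278874 0.27550082 0.21751169] [[ 8.88357462e-01  4.59151743e-01 -8.34621052e-04]
 [ 4.59151338e-01 -8.88357835e-01 -6.36445008e-04]
 [-1.03366699e-03  1.82173299e-04 -9.99999449e-01]]
```

View pics/w2.png

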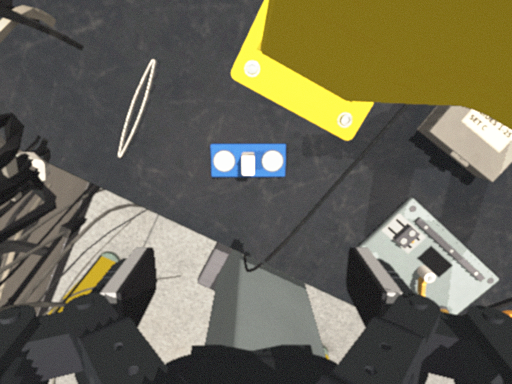

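The carrier is at (248,160), level in the image, with the grip top at (248,158).

```bash
cat > car.py <<'E'
from h import *
def carrier(c,roi,zt):
    x0,y0,x1,y1=roi; hsv=cv2.cvtColor(c['color'],cv2.COLOR_BGR2HSV)
    m=cv2.inRange(hsv,(100,120,60),(125,255,255)); z=np.zeros_like(m); z[y0:y1,x0:x1]=m[y0:y1,x0:x1]
    v,u=np.nonzero(z)
    return cv2.minAreaRect(np.array([onplane(c,a,b,zt)[:2] for a,b in zip(u,v)],np.float32)*1000)
E
python3 - <<'E'
from car import *
c=load('w2'); s=readout.state(); R=s['tool_rot']
r=carrier(c,(195,130,300,190),.009); print(r)
g=onplane(c,248,156.5,.038); print('grip top',g)
d=np.array([r[0][0]/1e3,r[0][1]/1e3,0])-s['tcp_pos']; print('delta tool',R.T@d, 'yaw',np.degrees(np.arctan2(R[1,0],R[0,0])))
m=c['color'][140:182,205:292]; cv2.imwrite('pics/z5.png',cv2.resize(m,None,fx=8,fy=8))
E
```

```text
((479.9839172363281, 278.7510986328125), (41.24082946777344, 90.14984893798828), 27.41689109802246)
grip top [0.48885997 0.28276435 0.038     ]
delta tool [-0.00077448 -0.00421487  0.21751184] yaw 27.33237428681331
```

View pics/z5.png

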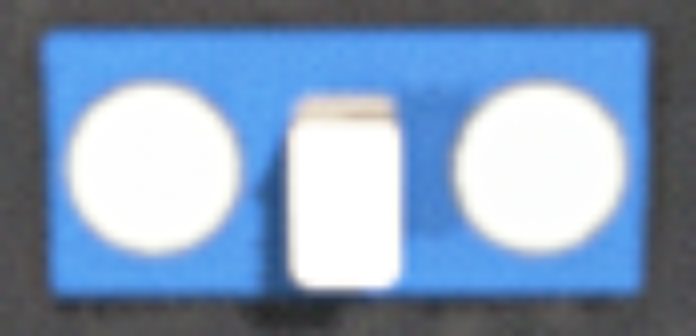

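Request:
send_rows:
  dp:
    - [-0.0004,-0.0021,0.02]
    - [-0.0004,-0.0021,0.02]
    - [0,0,0.03]
    - [0,0,0.03]
    - [0,0,0.03]
    - [0,0,0.03]
    - [0,0,0.02]
    - [0,0,0.015]
    - [0,0,0.0095]
    - [0,0,0]
  dr:
    - [0,0,0]
    - [0,0,0]
    - [0,0,0]
    - [0,0,0]
    - [0,0,0]
    - [0,0,0]
    - [0,0,0]
    - [0,0,0]
    - [0,0,0]
    - [0,0,0]
  jaw: [0,0,0,0,0,0,0,0,0,0]

```text
time_s: 4.0
tcp_pos: [0.4789, 0.2797, 0.0125]
tool_rot: [[0.887, 0.462, -0.002], [0.462, -0.887, -0.001], [-0.002, -0.0, -1.0]]
contact_force: [-0.0, -0.5, 0.2]
gripper_width: 0.0853
```

Request:
send_rows:
  dp:
    - [0,0,0]
    - [0,0,0]
    - [0,0,0]
    - [0,0,0]
    - [0,0,0]
    - [0,0,0]
    - [0,0,0]
    - [0,0,0]
  dr:
    - [0,0,0]
    - [0,0,0]
    - [0,0,0]
    - [0,0,0]
    - [0,0,0]
    - [0,0,0]
    - [0,0,0]
    - [0,0,0]
  jaw: [0.5,0.6,0.7,0.8,0.85,0.9,0.95,1]
  force: 30

```text
time_s: 4.8
tcp_pos: [0.4794, 0.2805, 0.0136]
tool_rot: [[0.886, 0.463, -0.0], [0.463, -0.886, -0.0], [-0.0, 0.0, -1.0]]
contact_force: [-0.1, 0.1, -0.3]
gripper_width: 0.0001
```

```bash
python3 - <<'E'
from h import *
c=grab('wrist','w3'); c=grab('scene','s3')
cv2.imwrite('pics/z6.png',cv2.resize(c['color'][130:230,140:270],None,fx=5,fy=5))
print(readout.state())
E
```

```text
{'time_s': 4.9, 'joint_pos': array([ 3.95386413e-01,  7.62570301e-02,  1.91422680e+00, -4.29894841e-06,
        1.15119299e+00,  1.48458315e+00]), 'qvel': array([-0.0013845 ,  0.00079422, -0.0012201 ,  0.00020349,  0.00163257,
        0.00020241]), 'joint_torque': array([ 5.75412545e-03, -3.54516292e+01, -3.20884287e+01,  3.19047267e-04,
        4.39762471e-04,  3.28859551e-05]), 'tcp_pos': array([0.47938746, 0.28048173, 0.01354695]), 'tool_rot': array([[ 8.86254318e-01,  4.63198961e-01, -7.61612119e-05],
       [ 4.63198959e-01, -8.86254322e-01, -3.60413024e-05],
       [-8.41924970e-05, -3.33603425e-06, -9.99999996e-01]]), 'contact_force': array([-0.4234215 , -0.90689747,  0.25593386]), 'wrist_torque': array([ 0.0513001 ,  0.03612623, -0.0336663 ]), 'gripper_width': 8.620829529247779e-05}
```

View pics/w3.png

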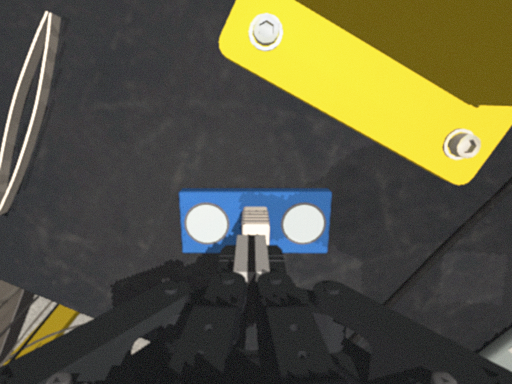

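View pics/z6.png

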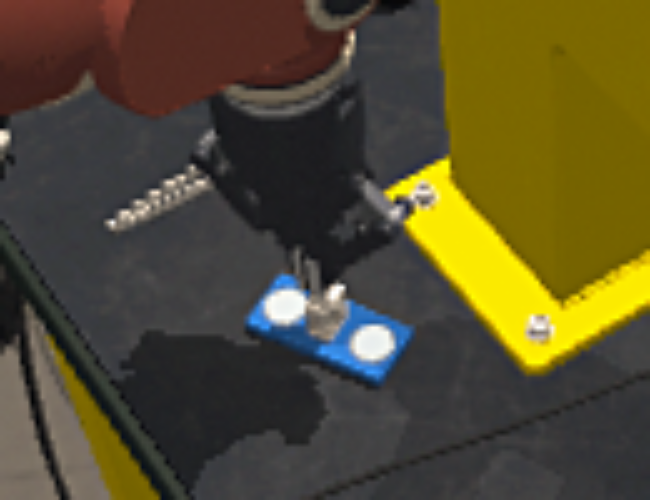

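```bash
python3 - <<'E'
from car import *
s=readout.state(); R=s['tool_rot']
print(onplane(load('w2'),248.1,165.4,.038))
c=load('w3'); r=carrier(c,(170,180,340,260),.009); print(r, onplane(c,256,231,.038))
c2=load('s3'); print(carrier(c2,(180,175,235,215),.009))
print(R.T@(c['eye']-s['tcp_pos']))
# predicted pixel of the TCP
p=c['orientation'].T@(s['tcp_pos']-c['eye']); print((c['mtx']@p/p[2])[:2])
cv2.imwrite('pics/z7.png',cv2.resize(c['color'][180:300,170:340],None,fx=4.5,fy=4.5))
E
```

```text
[0.48002909 0.2780877  0.038     ]
((481.0773010253906, 279.4140625), (41.224342346191406, 88.80950927734375), 27.571962356567383) [0.48683224 0.2820514  0.038     ]
((480.773681640625, 277.6153259277344), (43.12240219116211, 92.73634338378906), 27.720516204833984)
[ 0.07166931 -0.00045208 -0.17478192]
[251.77349878 225.98553623]
```

View pics/z7.png

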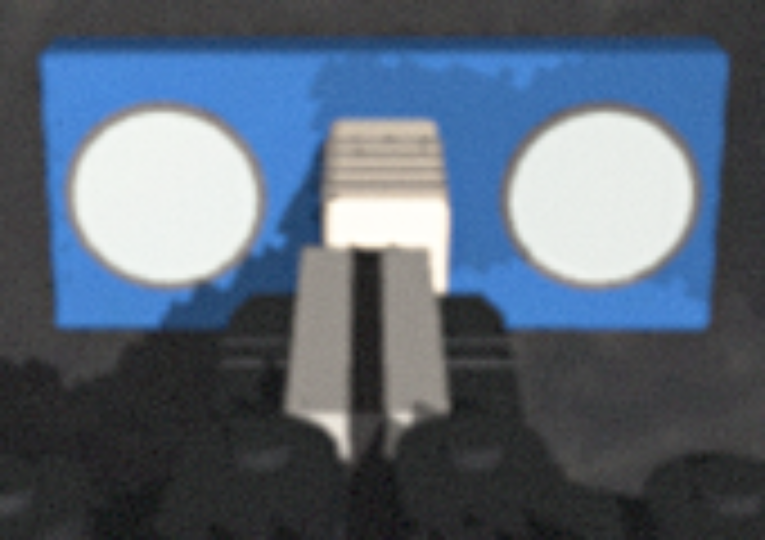

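```bash
python3 - <<'E'
from car import *
s=readout.state(); R=s['tool_rot']
c=load('w3')
for u,v in [(245,238),(260,238),(243,250),(262,250),(243,262),(251,250),(225,250),(256,228),(256,215),(205,222),(200,195),(300,100)]:
    p=pt(c,u,v); print((u,v),p.round(4),(R.T@(p-s['tcp_pos'])).round(4))
c=load('s3')
for v in range(180,200,2):
    print(v,[pt(c,u,v)[2].round(3) for u in range(196,216,2)])
E
```

```text
(245, 238) [0.4878 0.2884 0.0548] [ 0.0111 -0.0031 -0.0413]
(260, 238) [0.4908 0.2824 0.0544] [ 0.011   0.0036 -0.0409]
(243, 250) [0.4878 0.2891 0.0673] [ 0.0114 -0.0037 -0.0538]
(262, 250) [0.491  0.2819 0.0664] [ 0.011   0.0041 -0.0528]
(243, 262) [0.4872 0.2885 0.0759] [ 0.0106 -0.0035 -0.0624]
(251, 250) [0.4886 0.2858 0.0656] [ 0.0106 -0.0005 -0.0521]
(225, 250) [0.4798 0.2942 0.0578] [ 0.0067 -0.012  -0.0443]
(256, 228) [0.4875 0.2824 0.036 ] [ 0.0081  0.0021 -0.0224]
(256, 215) [0.4894 0.2832 0.0226] [ 0.0101  0.0023 -0.009 ]
(205, 222) [0.4664 0.3053 0.0071] [-0.0001 -0.028   0.0064]
(200, 195) [0.4802 0.3151 0.0069] [ 0.0168 -0.0303  0.0067]
(300, 100) [ 0.5542  0.2887 -0.0031] [0.0701 0.0274 0.0166]
180 [np.float64(0.003), np.float64(0.085), np.float64(0.086), np.float64(0.097), np.float64(0.097), np.float64(0.102), np.float64(0.109), np.float64(0.11), np.float64(0.116), np.float64(0.119)]
182 [np.float64(-0.001), np.float64(0.07), np.float64(0.08), np.float64(0.084), np.float64(0.082), np.float64(0.079), np.float64(0.1), np.float64(0.1), np.float64(0.0), np.float64(0.0)]

[... 847 characters left out ...]
0.035), np.float64(0.039), np.float64(0.034), np.float64(0.022), np.float64(0.01), np.float64(0.01), np.float64(0.009)]
194 [np.float64(0.01), np.float64(0.012), np.float64(0.01), np.float64(0.024), np.float64(0.028), np.float64(0.025), np.float64(0.012), np.float64(0.01), np.float64(0.009), np.float64(0.008)]
196 [np.float64(0.009), np.float64(0.012), np.float64(0.011), np.float64(0.013), np.float64(0.015), np.float64(0.015), np.float64(0.011), np.float64(0.01), np.float64(0.011), np.float64(0.011)]
198 [np.float64(0.007), np.float64(0.008), np.float64(0.011), np.float64(0.011), np.float64(0.012), np.float64(0.013), np.float64(0.008), np.float64(0.013), np.float64(0.011), np.float64(0.012)]
```

The jaws shut on air. Both camera depths put the shut pad tips at z ≈ 0.051 while the reported TCP is 0.0136, so the real fingers end about 37 mm short of the declared TCP. The carrier hasn't moved. I'll open and go down from there, watching the force.

Request:
send_rows:
  dp:
    - [0.001,0.002,0]
    - [0,0,0]
    - [0,0,0]
    - [0,0,0]
    - [0,0,0]
    - [0,0,0]
    - [0,0,0]
  dr:
    - [0,0,0]
    - [0,0,0]
    - [0,0,0]
    - [0,0,0]
    - [0,0,0]
    - [0,0,0]
    - [0,0,0]
  jaw: [0.5,0.5,0.5,0.5,0.5,0.5,0.5]

```text
time_s: 5.6
tcp_pos: [0.4812, 0.2792, 0.0136]
tool_rot: [[0.886, 0.463, -0.0], [0.463, -0.886, -0.0], [-0.0, -0.0, -1.0]]
contact_force: [-0.2, -0.6, -0.1]
gripper_width: 0.043
```

```bash
python3 - <<'E'
from car import *
c=grab('wrist','w4');s=readout.state(); R=s['tool_rot']; print(s['tcp_pos'],s['gripper_width'])
for v in range(225,275,4):
    print(v,[(R.T@(pt(c,u,v)-s['tcp_pos'])*1000).round(0).astype(int).tolist() for u in (208,212,216,288,292,296)])
cv2.imwrite('pics/z8.png',cv2.resize(c['color'][180:300,170:340],None,fx=4.5,fy=4.5))
E
```

```text
[0.48120516 0.27920638 0.01360258] 0.042937040858651035
225 [[-2, -26, 7], [-2, -24, 7], [-1, -21, 5], [-2, 22, 7], [-2, 24, 7], [-2, 27, 6]]
229 [[-4, -26, 6], [-4, -24, 6], [-4, -21, 6], [-5, 22, 7], [-5, 24, 6], [-5, 27, 6]]
233 [[-7, -26, 6], [-7, -24, 6], [-7, -22, 6], [-7, 22, 6], [-7, 24, 6], [-7, 27, 6]]
237 [[-10, -26, 6], [72, 0, -175], [-10, -22, 6], [-10, 22, 6], [-10, 25, 7], [-10, 27, 6]]
241 [[-13, -27, 7], [-13, -24, 7], [-13, -22, 7], [-12, 22, 6], [-12, 24, 6], [-13, 27, 7]]
245 [[-15, -27, 7], [-15, -24, 6], [-15, -22, 6], [-16, 22, 8], [-15, 25, 7], [-15, 27, 6]]
249 [[-18, -27, 6], [-17, -24, 6], [-18, -22, 8], [-18, 22, 7], [-18, 25, 6], [-18, 27, 7]]
253 [[-21, -27, 7], [-21, -25, 7], [-21, -22, 7], [-21, 22, 6], [-21, 25, 7], [-20, 27, 6]]
257 [[-28, -28, 15], [-29, -26, 17], [-29, -23, 17], [-28, 24, 16], [-28, 26, 16], [-2, 21, -35]]
261 [[-31, -29, 16], [-31, -26, 15], [-31, -23, 15], [-31, 24, 16], [-31, 26, 16], [-4, 21, -35]]
265 [[-34, -29, 15], [-34, -26, 16], [-34, -24, 17], [-34, 24, 16], [-34, 27, 16], [-6, 21, -35]]
269 [[-37, -29, 16], [-37, -26, 16], [-36, -23, 15], [-37, 24, 15], [-37, 27, 16], [-7, 21, -37]]
273 [[-40, -29, 16], [-40, -26, 16], [-39, -23, 14], [-40, 24, 15], [-40, 27, 16], [-9, 21, -36]]
```

View pics/z8.png

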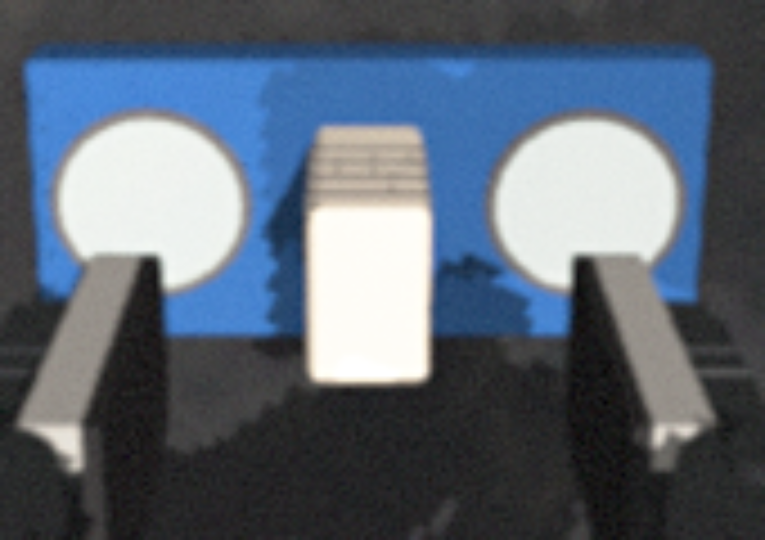

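The jaws are now 43 mm apart and centred on the grip (crop x 367 against 370), with the tips still above its top. I'll lower in steps.

Request:
send_rows:
  dp:
    - [0,0,0.01]
    - [0,0,0.01]
    - [0,0,0.005]
    - [0,0,0.005]
    - [0,0,0.003]
    - [0,0,0]
  dr:
    - [0,0,0]
    - [0,0,0]
    - [0,0,0]
    - [0,0,0]
    - [0,0,0]
    - [0,0,0]
  jaw: [0.5,0.5,0.5,0.5,0.5,0.5]

```text
time_s: 6.25
tcp_pos: [0.4808, 0.279, -0.0201]
tool_rot: [[0.886, 0.463, -0.001], [0.463, -0.886, -0.0], [-0.001, -0.0, -1.0]]
contact_force: [0.0, -0.3, -0.6]
gripper_width: 0.0428
```

```bash
python3 - <<'E'
from car import *
c=grab('wrist','w5');s=readout.state(); R=s['tool_rot']; print(s['tcp_pos'],s['contact_force'])
cv2.imwrite('pics/z9.png',cv2.resize(c['color'][180:300,150:360],None,fx=3.8,fy=3.8))
E
```

```text
[ 0.48117381  0.27915885 -0.01957064] [-0.39399655  0.83085705  0.18975375]
```

View pics/z9.png

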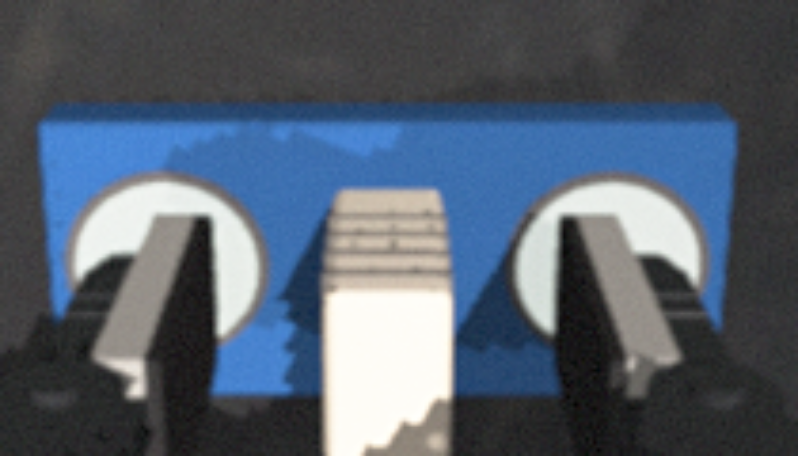

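Request:
send_rows:
  dp:
    - [0,0,0.003]
    - [0,0,0]
    - [0,0,0]
    - [0,0,0]
    - [0,0,0]
    - [0,0,0]
    - [0,0,0]
    - [0,0,0]
  dr:
    - [0,0,0]
    - [0,0,0]
    - [0,0,0]
    - [0,0,0]
    - [0,0,0]
    - [0,0,0]
    - [0,0,0]
    - [0,0,0]
  jaw: [0.5,0.6,0.7,0.8,0.9,0.95,1,1]
  force: 35

```text
time_s: 7.1
tcp_pos: [0.4815, 0.2793, -0.0221]
tool_rot: [[0.886, 0.463, 0.001], [0.463, -0.886, 0.0], [0.001, 0.0, -1.0]]
contact_force: [0.6, 1.1, 2.2]
gripper_width: 0.0131
```

```bash
python3 - <<'E'
from car import *
c=grab('wrist','w6');s=readout.state(); R=s['tool_rot']; print(s['tcp_pos'],s['contact_force'],s['gripper_width'])
cv2.imwrite('pics/z10.png',cv2.resize(c['color'][180:300,150:360],None,fx=3.8,fy=3.8))
E
```

```text
[ 0.48149533  0.27930516 -0.0221211 ] [ 0.27502505 -0.02090928  1.78153052] 0.013180325655467118
```

View pics/z10.png

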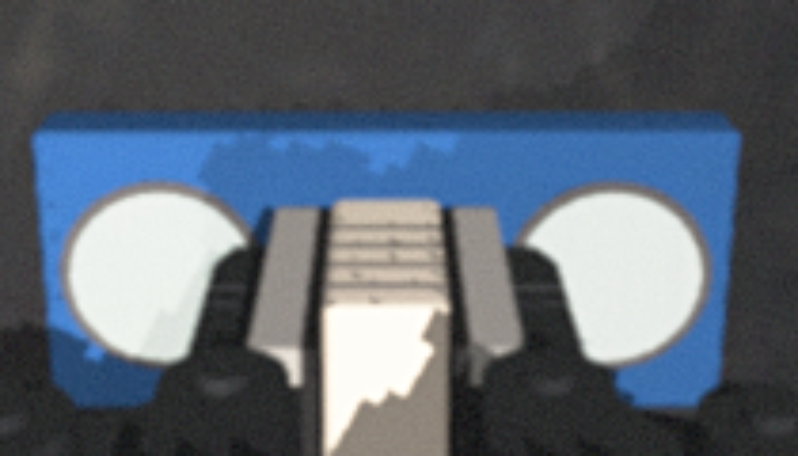

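Width is 13.1 mm, with both pads flat on the grip, so it's held. Next I'll work out the holder geometry and the moves.

```bash
cat > geo.py <<'E'
import numpy as np
H0=np.array([0.4739,-0.0002]); YAW=-0.232
RH=np.array([[np.cos(YAW),-np.sin(YAW)],[np.sin(YAW),np.cos(YAW)]])
def w2h(p): return RH.T@(np.asarray(p)[:2]-H0)
def h2w(p): return H0+RH@np.asarray(p)
E
python3 - <<'E'
from h import *; from geo import *
c=load('w1')
for n,u,v,z in [('blockA',280,195,.022),('blockB',240,280,.022),('pin',268,240,.017),('roller',374,385,.0335),('edgeL',270,120,.017),('edgeR',660,380,.017),('edge_face_mid',455,265,.017),('hinge',540,595,.03)]:
    print(n,(w2h(onplane(c,165+u/4,15+v/4,z))*1000).round(1))
print('start',h2w([.014,-.030]),'end',h2w([-.005,-.030]))
E
```

```text
blockA [10.5 50.5]
blockB [-13.7  49.3]
pin [-0.9 48.1]
roller [-18.9   4.2]
edgeL [25.6 62.4]
edgeR [ 22.5 -65.1]
edge_face_mid [19.4  0.7]
hinge [-45.  -66.2]
start [ 0.48062719 -0.0326152 ] end [ 0.46213623 -0.02824663]
```

Request:
send_rows:
  dp:
    - [0,0,-0.005]
    - [0,0,-0.01]
    - [0,0,-0.02]
    - [0,0,-0.025]
    - [0,0,-0.02]
    - [0,0,0]
  dr:
    - [0,0,0]
    - [0,0,0]
    - [0,0,0]
    - [0,0,0]
    - [0,0,0]
    - [0,0,0]
  jaw: [1,1,1,1,1,1]

```text
time_s: 7.75
tcp_pos: [0.4839, 0.2803, 0.0618]
tool_rot: [[0.886, 0.463, 0.007], [0.463, -0.886, 0.003], [0.007, 0.001, -1.0]]
contact_force: [1.0, 0.9, 0.1]
gripper_width: 0.0135
```

Request:
send_rows:
  dp:
    - [-0.0177,0.0335,0]
    - [-0.0177,0.0335,0]
    - [-0.0177,0.0335,0]
    - [-0.0177,0.0335,0]
    - [-0.0177,0.0335,0]
    - [-0.0177,0.0335,0]
    - [-0.0177,0.0335,0]
    - [-0.0177,0.0335,0]
    - [0,0,0]
  dr:
    - [0,0,0]
    - [0,0,0]
    - [0,0,0]
    - [0,0,0]
    - [0,0,0]
    - [0,0,0]
    - [0,0,0]
    - [0,0,0]
    - [0,0,0]
  jaw: [1,1,1,1,1,1,1,1,1]

```text
time_s: 8.65
tcp_pos: [0.4792, -0.0273, 0.0568]
tool_rot: [[0.889, 0.459, -0.001], [0.459, -0.889, -0.001], [-0.001, 0.0, -1.0]]
contact_force: [-0.6, 0.5, -0.5]
gripper_width: 0.0135
```

Request:
send_rows:
  dp:
    - [0,0,0]
    - [0,0,0]
    - [0,0,0]
    - [0,0,0]
    - [0,0,0]
    - [0,0,0]
    - [0,0,0]
    - [0,0,0]
    - [0,0,0]
  dr:
    - [0,0,5.8]
    - [0,0,5.8]
    - [0,0,5.8]
    - [0,0,5.8]
    - [0,0,5.9]
    - [0,0,5.9]
    - [0,0,5.9]
    - [0,0,0]
    - [0,0,0]
  jaw: [1,1,1,1,1,1,1,1,1]

```text
time_s: 9.55
tcp_pos: [0.4794, -0.0233, 0.0569]
tool_rot: [[0.974, -0.228, -0.001], [-0.228, -0.974, 0.0], [-0.001, -0.0, -1.0]]
contact_force: [-0.5, -0.0, -1.8]
gripper_width: 0.0134
```

```bash
python3 - <<'E'
from car import *; from geo import *
c=grab('wrist','w7');s=readout.state(); R=s['tool_rot']; print(s['tcp_pos'],w2h(s['tcp_pos']),s['contact_force'],np.degrees(np.arctan2(R[1,0],R[0,0])),R.round(3))
c=grab('scene','s7')
cv2.imwrite('pics/z11.png',cv2.resize(c['color'][210:330,190:340],None,fx=5,fy=5))
E
```

```text
[ 0.47945883 -0.0234517   0.05706471] [ 0.01075604 -0.02135064] [-0.81366311 -0.86636873 -1.70094506] -13.183605227370377 [[ 0.974 -0.228 -0.001]
 [-0.228 -0.974  0.   ]
 [-0.001 -0.    -1.   ]]
```

View pics/w7.png

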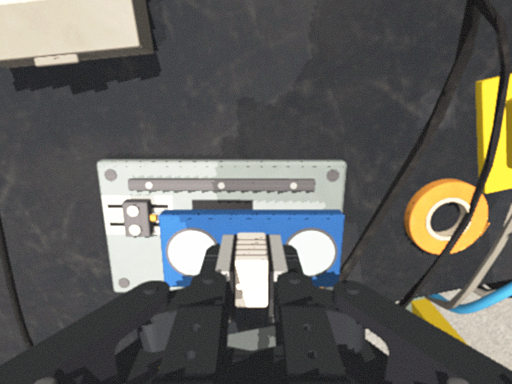

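View pics/z11.png

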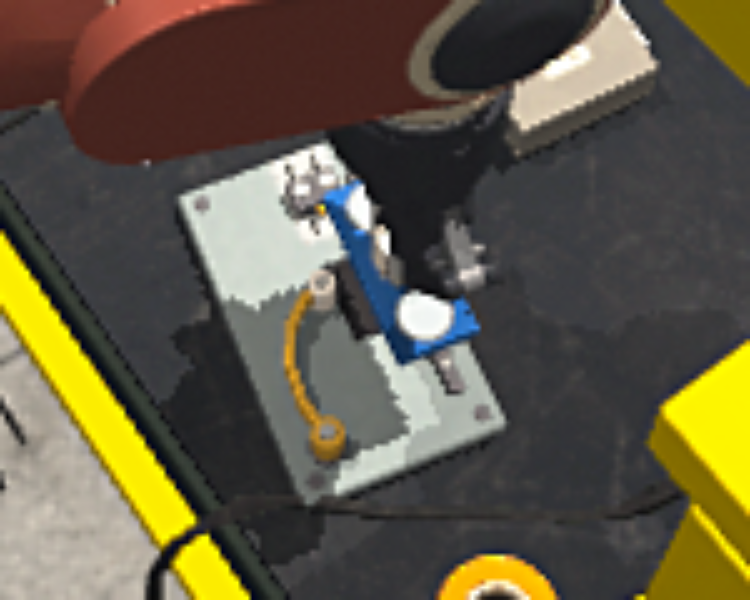

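The carrier hangs parallel to the fixed edge: edge bar at row 186, carrier front edge at row 211. The stop is at (136,217). I'll re-measure from here.

```bash
python3 - <<'E'
from car import *; from geo import *
c=load('w7')
cv2.imwrite('pics/z12.png',cv2.resize(c['color'][150:300,90:355],None,fx=3,fy=3))
print(carrier(c,(150,200,350,295),.057+.0221+.009))
E
```

```text
((479.71429443359375, -23.43478775024414), (87.96955108642578, 40.68354797363281), 76.8297119140625)
```

View pics/z12.png

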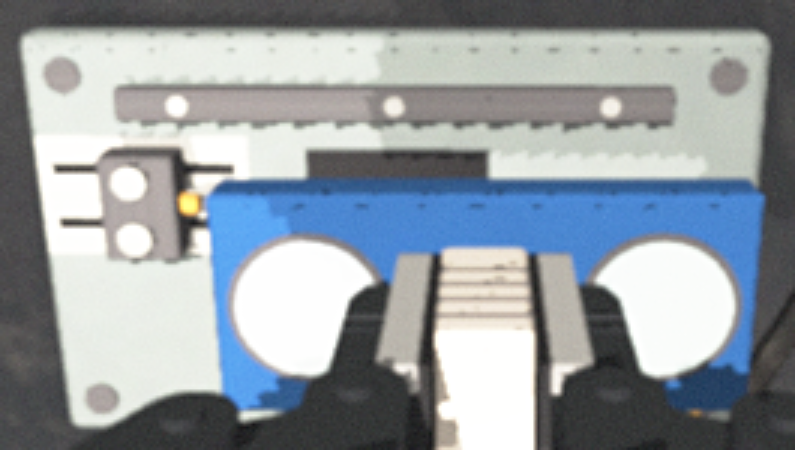

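```bash
python3 - <<'E'
from car import *; from geo import *
c=load('w7')
for n,u,v,z in [('edge L front',117,121,.017),('edge R front',672,121,.017),('edge R back',672,87,.017),('edge L back',117,87,.017),('plate NL',22,30,.012),('plate NR',768,33,.012),('block face near',183,258,.022),('block face far',180,150,.022),('pin',200,205,.017)]:
    p=onplane(c,90+u/3,150+v/3,z); print(n,p.round(4),(w2h(p)*1000).round(1))
E
```

```text
edge L front [0.5081 0.0565 0.017 ] [20.3 63.1]
edge R front [ 0.4791 -0.0677  0.017 ] [ 20.6 -64.5]
edge R back [ 0.487  -0.0691  0.017 ] [ 28.6 -64. ]
edge L back [0.5158 0.0538 0.017 ] [28.3 62.2]
plate NL [0.5327 0.0727 0.012 ] [40.5 84.5]
plate NR [ 0.4931 -0.0934  0.012 ] [ 40.1 -86.3]
block face near [0.4739 0.0503 0.022 ] [-11.6  49.1]
block face far [0.4994 0.0426 0.022 ] [14.9 47.5]
pin [0.4841 0.0443 0.017 ] [-0.3 45.6]
```

Request:
send_rows:
  dp:
    - [0.0035,0,0.01]
    - [0,0,0.015]
    - [0,0,0.015]
    - [0,0,0.01]
    - [0,0,0.005]
    - [0,0,0]
  dr:
    - [0,0,0]
    - [0,0,0]
    - [0,0,0]
    - [0,0,0]
    - [0,0,0]
    - [0,0,0]
  jaw: [1,1,1,1,1,1]

```text
time_s: 10.25
tcp_pos: [0.4826, -0.0246, 0.0016]
tool_rot: [[0.973, -0.23, -0.002], [-0.23, -0.973, 0.0], [-0.002, 0.0, -1.0]]
contact_force: [0.8, 0.4, -2.3]
gripper_width: 0.0136
```

```bash
python3 - <<'E'
from car import *; from geo import *
s=readout.state(); print(s['tcp_pos'],w2h(s['tcp_pos']),s['contact_force'],s['tool_rot'].round(4).tolist())
E
```

```text
[ 0.48259587 -0.02458482  0.0016084 ] [ 0.01406956 -0.02173212] [ 0.80373288  0.37034305 -2.26713635] [[0.9732, -0.2301, -0.0018], [-0.23, -0.9732, 0.0004], [-0.0019, 0.0, -1.0]]
```

Request:
send_rows:
  dp:
    - [0,0,0.002]
    - [-0.003,0,0]
    - [-0.003,0,0]
    - [-0.003,0,0]
    - [0,0,0]
  dr:
    - [0,0,0]
    - [0,0,0]
    - [0,0,0]
    - [0,0,0]
    - [0,0,0]
  jaw: [1,1,1,1,1]

```text
time_s: 10.75
tcp_pos: [0.4758, -0.0227, 0.0017]
tool_rot: [[0.973, -0.23, 0.004], [-0.23, -0.973, -0.0], [0.004, -0.001, -1.0]]
contact_force: [3.7, 0.6, -1.3]
gripper_width: 0.0135
```

Request:
send_rows:
  dp:
    - [-0.003,0,0]
    - [-0.003,0,0]
    - [-0.002,0,0]
    - [-0.002,0,0]
    - [0,0,0]
  dr:
    - [0,0,0]
    - [0,0,0]
    - [0,0,0]
    - [0,0,0]
    - [0,0,0]
  jaw: [1,1,1,1,1]

```text
time_s: 11.25
tcp_pos: [0.4664, -0.0204, 0.0016]
tool_rot: [[0.973, -0.231, 0.004], [-0.231, -0.973, -0.0], [0.004, -0.001, -1.0]]
contact_force: [6.9, 0.1, -1.4]
gripper_width: 0.0136
```

```bash
python3 - <<'E'
from car import *; from geo import *
c=grab('wrist','w8')
s=readout.state(); print(s['tcp_pos'],w2h(s['tcp_pos']),RH.T@s['contact_force'][:2],s['contact_force'],s['tool_rot'].round(4).tolist())
c=grab('scene','s8')
cv2.imwrite('pics/z13.png',cv2.resize(c['color'][210:330,190:340],None,fx=5,fy=5))
E
```

```text
[ 0.46651819 -0.02043877  0.00165168] [-0.00253065 -0.0213938 ] [6.13515858 1.78723137] [ 6.38171653  0.3287261  -0.70053855] [[0.973, -0.2308, 0.0045], [-0.2308, -0.973, -0.0002], [0.0044, -0.0008, -1.0]]
```

View pics/w8.png

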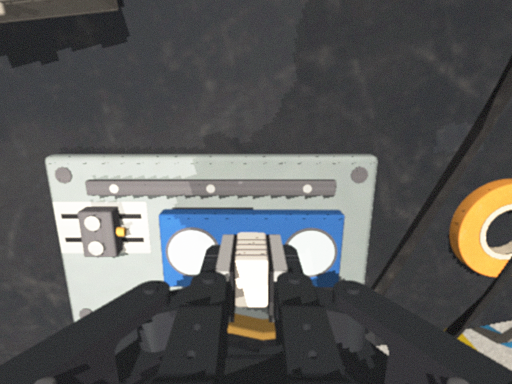

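View pics/z13.png

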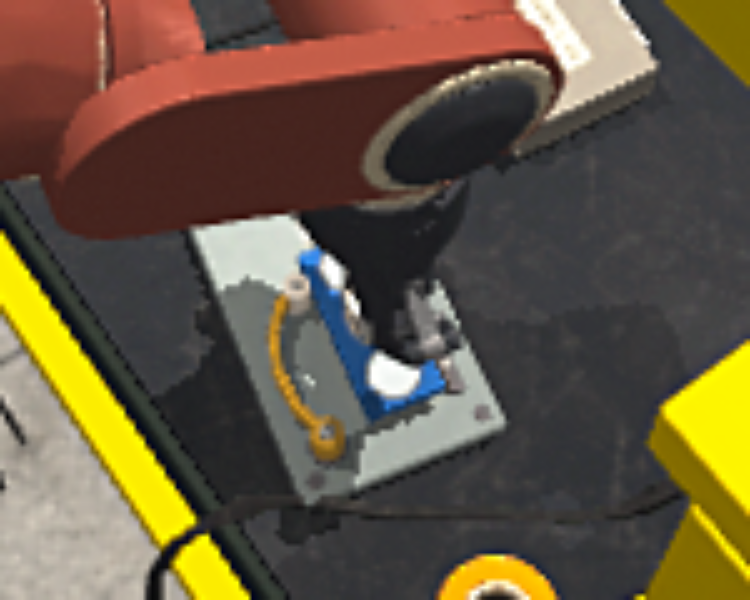

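Roller force is about 6 N and a strip of plate shows between the fixed edge (row 195) and the carrier (row 208), so the arm is drawn back. I'll go 2.5 mm further and then lower.

Request:
send_rows:
  dp:
    - [-0.0025,0,0]
    - [0,0,0.003]
    - [0,0,0.003]
    - [0,0,0.003]
    - [0,0,0]
  dr:
    - [0,0,0]
    - [0,0,0]
    - [0,0,0]
    - [0,0,0]
    - [0,0,0]
  jaw: [1,1,1,1,1]

```text
time_s: 11.85
tcp_pos: [0.4643, -0.0204, -0.0073]
tool_rot: [[0.973, -0.231, 0.004], [-0.231, -0.973, -0.001], [0.005, 0.0, -1.0]]
contact_force: [5.9, -0.0, -1.5]
gripper_width: 0.0134
```

Request:
send_rows:
  dp:
    - [0,0,0.001]
    - [0,0,0.001]
    - [0,0,0]
  dr:
    - [0,0,0]
    - [0,0,0]
    - [0,0,0]
  jaw: [1,1,1]

```text
time_s: 12.15
tcp_pos: [0.4645, -0.0205, -0.009]
tool_rot: [[0.973, -0.231, 0.005], [-0.231, -0.973, -0.001], [0.005, 0.0, -1.0]]
contact_force: [5.2, -0.7, 0.4]
gripper_width: 0.0134
```

Request:
send_rows:
  dp:
    - [0,0,0.001]
    - [0,0,0]
  dr:
    - [0,0,0]
    - [0,0,0]
  jaw: [1,1]

```text
time_s: 12.35
tcp_pos: [0.4646, -0.0205, -0.0099]
tool_rot: [[0.973, -0.231, 0.005], [-0.231, -0.973, -0.001], [0.005, 0.0, -1.0]]
contact_force: [5.1, -1.8, -0.2]
gripper_width: 0.0131
```

```bash
python3 - <<'E'
from car import *; from geo import *
c=grab('wrist','w9')
s=readout.state(); print(s['tcp_pos'],w2h(s['tcp_pos']),RH.T@s['contact_force'][:2],s['contact_force'],s['wrist_torque'])
cv2.imwrite('pics/z14.png',cv2.resize(c['color'][140:340,40:390],None,fx=2.25,fy=2.25))
E
```

```text
[ 0.46459468 -0.02054109 -0.00987744] [-0.0043791  -0.02193564] [ 6.34794907 -0.05215591] [ 6.16588603 -1.51030695  0.53353454] [-0.13988123 -0.95640989 -0.20118943]
```

View pics/z14.png

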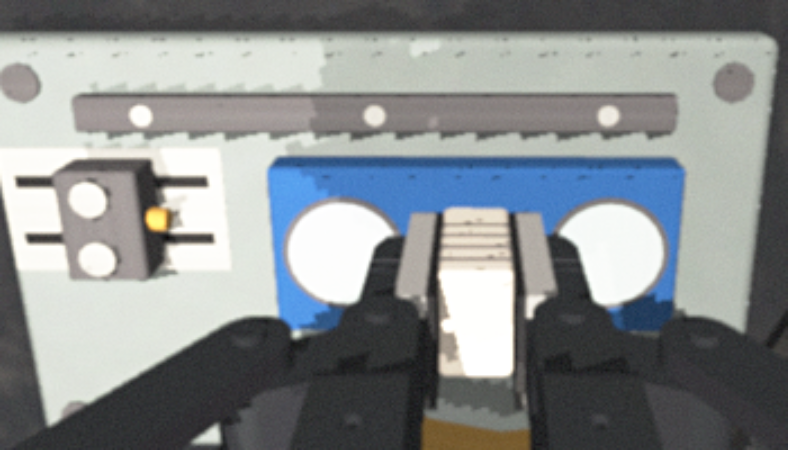

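The carrier is down behind the edge with the plate gap visible (crop rows 133–158). I'll push down a touch more to be sure it sits flat.

Request:
send_rows:
  dp:
    - [0,0,0.0007]
    - [0,0,0]
  dr:
    - [0,0,0]
    - [0,0,0]
  jaw: [1,1]

```text
time_s: 12.6
tcp_pos: [0.4647, -0.0206, -0.0101]
tool_rot: [[0.973, -0.23, 0.005], [-0.23, -0.973, -0.001], [0.005, 0.0, -1.0]]
contact_force: [3.9, -0.5, 4.6]
gripper_width: 0.0131
```

Request:
send_rows:
  dp:
    - [0,0,0.0007]
    - [0,0,0]
  dr:
    - [0,0,0]
    - [0,0,0]
  jaw: [1,1]

```text
time_s: 12.8
tcp_pos: [0.4647, -0.0206, -0.0101]
tool_rot: [[0.973, -0.23, 0.004], [-0.23, -0.973, -0.001], [0.004, 0.0, -1.0]]
contact_force: [1.4, -1.6, 10.5]
gripper_width: 0.0131
```

Request:
send_rows:
  dp:
    - [0,0,-0.0012]
    - [0.001,0,0]
    - [0.001,0,0]
    - [0.001,0,0]
    - [0,0,0]
  dr:
    - [0,0,0]
    - [0,0,0]
    - [0,0,0]
    - [0,0,0]
    - [0,0,0]
  jaw: [1,1,1,1,1]

```text
time_s: 13.3
tcp_pos: [0.4662, -0.0211, -0.0102]
tool_rot: [[0.973, -0.23, 0.001], [-0.23, -0.973, -0.001], [0.001, 0.001, -1.0]]
contact_force: [1.5, -1.5, 8.8]
gripper_width: 0.0133
```

Request:
send_rows:
  dp:
    - [0,0,0]
    - [0,0,0]
    - [0,0,0]
    - [0,0,0]
    - [0,0,0]
  dr:
    - [0,0,0]
    - [0,0,0]
    - [0,0,0]
    - [0,0,0]
    - [0,0,0]
  jaw: [0.8,0.7,0.65,0.65,0.65]

```text
time_s: 13.8
tcp_pos: [0.4646, -0.0203, -0.0121]
tool_rot: [[0.973, -0.23, -0.001], [-0.23, -0.973, 0.0], [-0.001, 0.0, -1.0]]
contact_force: [0.5, -0.2, -0.1]
gripper_width: 0.0301
```

```bash
python3 - <<'E'
from car import *; from geo import *
c=grab('wrist','w10')
s=readout.state(); print(s['tcp_pos'],w2h(s['tcp_pos']),RH.T@s['contact_force'][:2],s['contact_force'],s['gripper_width'])
cv2.imwrite('pics/z15.png',cv2.resize(c['color'][140:340,40:390],None,fx=2.25,fy=2.25))
E
```

```text
[ 0.4648332  -0.02034209 -0.01192341] [-0.00419273 -0.02168713] [0.44331194 0.28628399] [0.49725862 0.17668578 0.39291972] 0.02972666693309115
```

View pics/z15.png

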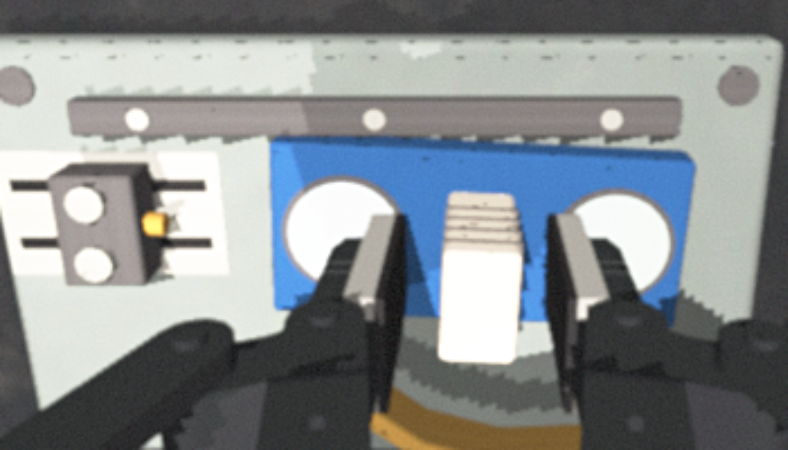

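The arm has pressed the carrier against the edge, but its -y (right) end stands off a few pixels. A fingertip may be resting on it, so I'll raise slightly and look again.

Request:
send_rows:
  dp:
    - [0,0,-0.002]
    - [0,0,-0.002]
    - [0,0,0]
    - [0,0,0]
  dr:
    - [0,0,0]
    - [0,0,0]
    - [0,0,0]
    - [0,0,0]
  jaw: [0.65,0.65,0.65,0.65]

```text
time_s: 14.25
tcp_pos: [0.4655, -0.0205, -0.0074]
tool_rot: [[0.973, -0.23, 0.0], [-0.23, -0.973, -0.0], [0.0, -0.0, -1.0]]
contact_force: [-0.1, -0.5, 0.0]
gripper_width: 0.0297
```

```bash
python3 - <<'E'
from car import *; from geo import *
c=grab('wrist','w11')
s=readout.state(); print(s['tcp_pos'],w2h(s['tcp_pos']),RH.T@s['contact_force'][:2],s['contact_force'],s['gripper_width'])
r=carrier(c,(150,190,360,285),.021);print(r,w2h(np.array(r[0])/1000))
cv2.imwrite('pics/z16.png',cv2.resize(c['color'][140:340,40:390],None,fx=2.25,fy=2.25))
E
```

```text
[ 0.46535951 -0.0204907  -0.00747317] [-0.00364635 -0.02171075] [0.37611487 0.91506823] [ 0.5764347   0.80407419 -0.67041658] 0.03009897695175824
((468.96331787109375, -21.892044067382812), (87.61428833007812, 40.805511474609375), 74.06083679199219) [ 0.00018311 -0.02224595]
```

View pics/z16.png

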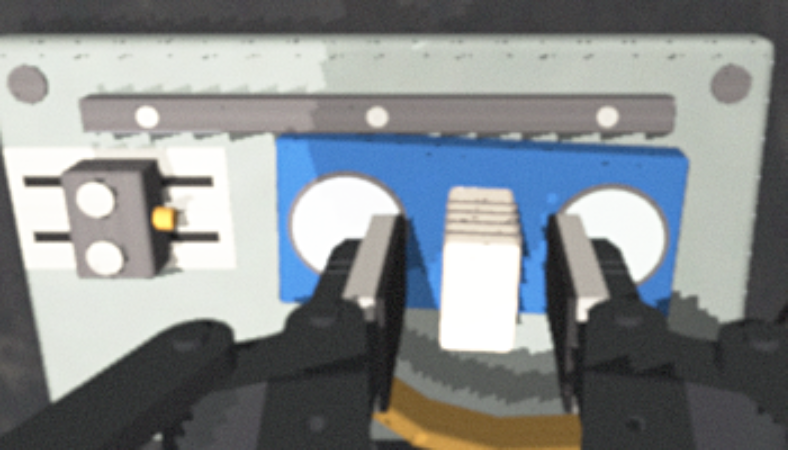

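```bash
python3 - <<'E'
from car import *; from geo import *
c=load('w11'); hsv=cv2.cvtColor(c['color'],cv2.COLOR_BGR2HSV)
m=cv2.inRange(hsv,(100,120,60),(125,255,255)); m[:190]=0; m[285:]=0; m[:,:150]=0
v,u=np.nonzero(cv2.erode(m,np.ones((3,3))))
P=np.array([pt(c,a,b) for a,b in zip(u,v)]); A=np.c_[P[:,:2]-P[:,:2].mean(0),np.ones(len(P))]
h=np.array([w2h(p) for p in P]); A=np.c_[h,np.ones(len(h))]
k=(P[:,2]<.03); print(np.linalg.lstsq(A[k],P[k,2],rcond=None)[0], np.median(P[:,2]))
for lo,hi in [(-70,-50),(-50,-30),(-10,5),(5,25)]:
    q=(h[:,1]*1e3>lo)&(h[:,1]*1e3<hi); print(lo,np.median(P[q,2]))
# plate ref
for uv in [(120,270),(100,175),(360,240),(340,175),(150,175)]: print(uv,pt(c,*uv))
E
```

```text
[-0.02336122  0.00244314  0.0190431 ] 0.0189457632630535
-70 0.018873613014068674
-50 0.018950254528211724
-10 0.0189769334827065
5 0.018993747048911977
(120, 270) [0.46369172 0.05332722 0.01019492]
(100, 175) [0.5161468  0.04513136 0.00974923]
(360, 240) [ 0.45130521 -0.07621557  0.01024669]
(340, 175) [ 0.48852708 -0.07149666  0.0097517 ]
(150, 175) [0.51048731 0.02061629 0.01035298]
```

The carrier is flat (9 mm above the plate everywhere) but yawed about 2.6° against the edge by friction. Pushing high on the grip could tip it, so I'll re-grip, which squares it up, then release so the arm presses it home.

Request:
send_rows:
  dp:
    - [0.002,0,0]
    - [0.0015,0,0]
    - [0,0,0.002]
    - [0,0,0]
    - [0,0,0]
    - [0,0,0]
    - [0,0,0]
    - [0,0,0]
    - [0,0,0]
  dr:
    - [0,0,0]
    - [0,0,0]
    - [0,0,0]
    - [0,0,0]
    - [0,0,0]
    - [0,0,0]
    - [0,0,0]
    - [0,0,0]
    - [0,0,0]
  jaw: [0.65,0.65,0.65,0.75,0.8,0.85,0.9,1,1]
  force: 25

```text
time_s: 15.2
tcp_pos: [0.4693, -0.0215, -0.0093]
tool_rot: [[0.973, -0.23, 0.002], [-0.23, -0.973, -0.0], [0.002, 0.0, -1.0]]
contact_force: [4.7, -1.2, -2.3]
gripper_width: 0.0137
```

```bash
python3 - <<'E'
from car import *; from geo import *
c=grab('wrist','w12')
s=readout.state(); print(s['tcp_pos'],w2h(s['tcp_pos']),RH.T@s['contact_force'][:2],s['contact_force'],s['gripper_width'])
r=carrier(c,(150,190,360,285),.021);print(r,w2h(np.array(r[0])/1000))
cv2.imwrite('pics/z17.png',cv2.resize(c['color'][140:340,40:390],None,fx=2.25,fy=2.25))
E
```

```text
[ 0.46931192 -0.02147707 -0.00930616] [ 0.00042696 -0.02176194] [ 5.14885898 -0.03418596] [ 5.0030531  -1.21711838 -2.40636831] 0.013535033098901507
((470.45977783203125, -21.67577362060547), (87.85968780517578, 40.5523796081543), 76.21632385253906) [ 0.00158975 -0.0216914 ]
```

View pics/z17.png

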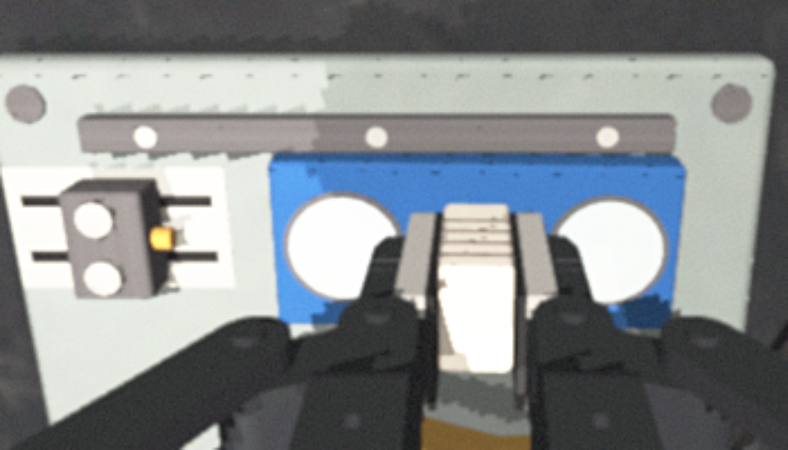

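The grip has squared the carrier, and the tool is carrying the arm's roughly 5 N. I'll ease it onto the edge until that force goes.

Request:
send_rows:
  dp:
    - [0.0004,0,0]
    - [0.0004,0,0]
    - [0,0,0]
  dr:
    - [0,0,0]
    - [0,0,0]
    - [0,0,0]
  jaw: [1,1,1]

```text
time_s: 15.55
tcp_pos: [0.4694, -0.0215, -0.0095]
tool_rot: [[0.973, -0.23, -0.0], [-0.23, -0.973, -0.0], [-0.0, 0.0, -1.0]]
contact_force: [3.1, -0.8, -0.7]
gripper_width: 0.0136
```

Request:
send_rows:
  dp:
    - [0.0004,0,0]
    - [0,0,0]
  dr:
    - [0,0,0]
    - [0,0,0]
  jaw: [1,1]

```text
time_s: 15.75
tcp_pos: [0.4696, -0.0215, -0.0096]
tool_rot: [[0.973, -0.23, -0.001], [-0.23, -0.973, 0.0], [-0.001, 0.0, -1.0]]
contact_force: [0.9, -1.7, 0.4]
gripper_width: 0.0139
```

Request:
send_rows:
  dp:
    - [0,0,0]
    - [0,0,0]
    - [0,0,0]
    - [0,0,0]
    - [0,0,0]
  dr:
    - [0,0,0]
    - [0,0,0]
    - [0,0,0]
    - [0,0,0]
    - [0,0,0]
  jaw: [0.75,0.7,0.7,0.7,0.7]

```text
time_s: 16.25
tcp_pos: [0.4696, -0.0215, -0.0097]
tool_rot: [[0.973, -0.23, -0.0], [-0.23, -0.973, 0.0], [-0.0, -0.0, -1.0]]
contact_force: [0.9, -0.1, 0.1]
gripper_width: 0.0252
```

```bash
python3 - <<'E'
from car import *; from geo import *
c=grab('wrist','w13')
s=readout.state(); print(s['tcp_pos'],w2h(s['tcp_pos']),RH.T@s['contact_force'][:2],s['contact_force'],s['gripper_width'])
r=carrier(c,(150,190,360,285),.021);print(r,w2h(np.array(r[0])/1000))
cv2.imwrite('pics/z18.png',cv2.resize(c['color'][140:340,40:390],None,fx=2.25,fy=2.25))
E
```

```text
[ 0.4696957  -0.02148468 -0.00967395] [ 0.00080221 -0.02168111] [0.26903844 0.36210295] [0.3450868  0.29054317 0.51490876] 0.025702312026050275
((470.7375793457031, -21.695850372314453), (87.36959075927734, 40.151527404785156), 76.4327621459961) [ 0.00186473 -0.02164706]
```

View pics/z18.png

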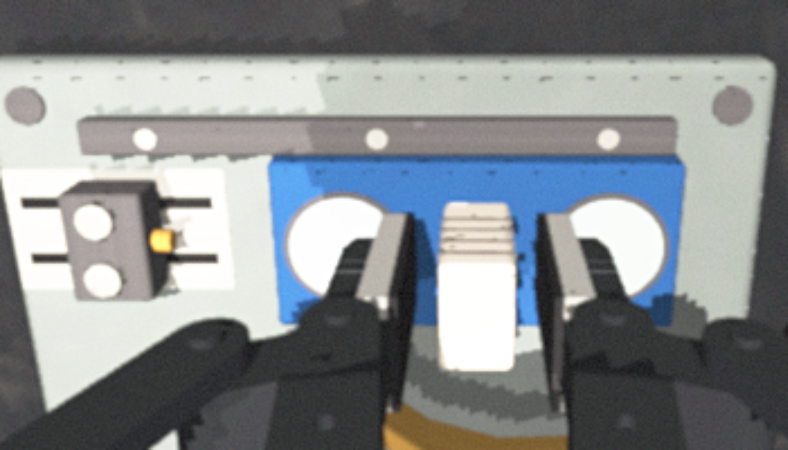

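With the jaws open the carrier lies parallel against the edge: gone home. I'll re-grip lightly and slide toward +y.

Request:
send_rows:
  dp:
    - [0,0,0]
    - [0,0,0]
    - [0,0,0]
    - [0,0,0]
    - [0,0,0]
  dr:
    - [0,0,0]
    - [0,0,0]
    - [0,0,0]
    - [0,0,0]
    - [0,0,0]
  jaw: [0.8,0.85,0.9,1,1]
  force: 25

```text
time_s: 16.8
tcp_pos: [0.4699, -0.0215, -0.0096]
tool_rot: [[0.973, -0.23, 0.0], [-0.23, -0.973, 0.0], [0.0, -0.0, -1.0]]
contact_force: [0.9, -0.3, -1.0]
gripper_width: 0.0137
```

Request:
send_rows:
  dp:
    - [0,-0.001,0]
    - [0,-0.001,0]
    - [0,-0.001,0]
    - [0,-0.001,0]
    - [0,-0.001,0]
  dr:
    - [0,0,0]
    - [0,0,0]
    - [0,0,0]
    - [0,0,0]
    - [0,0,0]
  jaw: [1,1,1,1,1]

```text
time_s: 17.3
tcp_pos: [0.4711, -0.0167, -0.0096]
tool_rot: [[0.973, -0.23, 0.0], [-0.23, -0.973, -0.0], [0.0, 0.0, -1.0]]
contact_force: [-0.9, -2.9, -0.2]
gripper_width: 0.0133
```

```bash
cat > st.py <<'E'
from h import *; from geo import *
s=readout.state(); print('h mm',(w2h(s['tcp_pos'])*1e3).round(2),'z',s['tcp_pos'][2].round(4),'F h',(RH.T@s['contact_force'][:2]).round(2),s['contact_force'][2].round(2),'tq',s['wrist_torque'].round(2),s['gripper_width'].round(4),s['time_s'])
E
python3 st.py
```

```text
Traceback (most recent call last):
  File "st.py", line 2, in <module>
    s=readout.state(); print('h mm',(w2h(s['tcp_pos'])*1e3).round(2),'z',s['tcp_pos'][2].round(4),'F h',(RH.T@s['contact_force'][:2]).round(2),s['contact_force'][2].round(2),'tq',s['wrist_torque'].round(2),s['gripper_width'].round(4),s['time_s'])
                                                                                                                                                                                                              ^^^^^^^^^^^^^^^^^^^^^^^^
AttributeError: 'float' object has no attribute 'round'
```

Sliding takes about 3 N of friction. I'll continue.

Request:
send_rows:
  dp:
    - [0,-0.001,0]
    - [0,-0.001,0]
    - [0,-0.001,0]
    - [0,-0.001,0]
    - [0,-0.001,0]
    - [0,-0.001,0]
    - [0,-0.001,0]
    - [0,-0.001,0]
    - [0,-0.001,0]
    - [0,-0.001,0]
  dr:
    - [0,0,0]
    - [0,0,0]
    - [0,0,0]
    - [0,0,0]
    - [0,0,0]
    - [0,0,0]
    - [0,0,0]
    - [0,0,0]
    - [0,0,0]
    - [0,0,0]
  jaw: [1,1,1,1,1,1,1,1,1,1]

```text
time_s: 18.3
tcp_pos: [0.4734, -0.0069, -0.0096]
tool_rot: [[0.973, -0.23, 0.0], [-0.23, -0.973, 0.0], [0.0, -0.0, -1.0]]
contact_force: [1.3, -4.0, -1.1]
gripper_width: 0.0135
```

```bash
sed -i "s/s\['gripper_width'\].round(4)/s['gripper_width']/" st.py; python3 st.py; python3 - <<'E'
from car import *
c=grab('wrist','w14')
cv2.imwrite('pics/z19.png',cv2.resize(c['color'][140:340,40:390],None,fx=2.25,fy=2.25))
E
```

```text
h mm [ 1.06 -6.61] z -0.0096 F h [ 2.18 -3.63] -1.11 tq [-0.6  -0.13  0.05] 0.01354858227076409 18.3
```

View pics/z19.png

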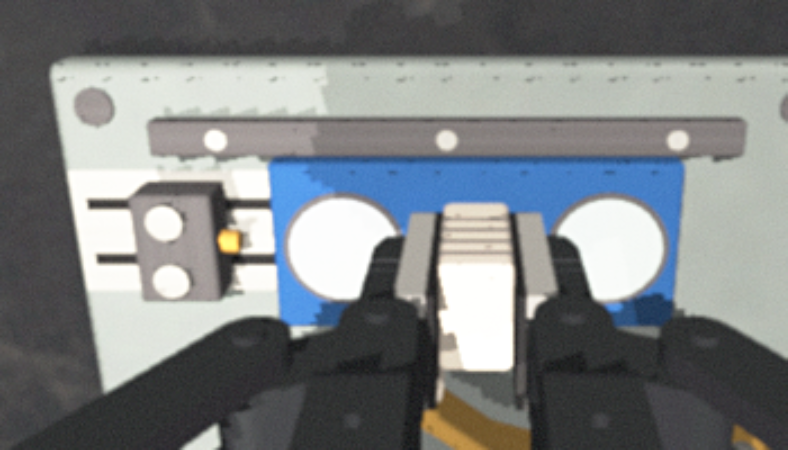

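The pin tip (crop x 241) is about 7 mm from the carrier's end (x 273). I'll advance 5 mm.

Request:
send_rows:
  dp:
    - [0,-0.0005,0]
    - [0,-0.0005,0]
    - [0,-0.0005,0]
    - [0,-0.0005,0]
    - [0,-0.0005,0]
    - [0,-0.0005,0]
    - [0,-0.0005,0]
    - [0,-0.0005,0]
    - [0,-0.0005,0]
    - [0,-0.0005,0]
  dr:
    - [0,0,0]
    - [0,0,0]
    - [0,0,0]
    - [0,0,0]
    - [0,0,0]
    - [0,0,0]
    - [0,0,0]
    - [0,0,0]
    - [0,0,0]
    - [0,0,0]
  jaw: [1,1,1,1,1,1,1,1,1,1]

```text
time_s: 19.35
tcp_pos: [0.4745, -0.002, -0.0096]
tool_rot: [[0.973, -0.23, 0.0], [-0.23, -0.973, -0.0], [0.0, -0.0, -1.0]]
contact_force: [1.5, -3.1, -1.1]
gripper_width: 0.0134
```

```bash
python3 st.py
```

```text
h mm [ 1.03 -1.65] z -0.0096 F h [ 2.15 -2.71] -1.1 tq [-0.48 -0.27  0.05] 0.01343619567361343 19.35
```

Request:
send_rows:
  dp:
    - [0,-0.0005,0]
    - [0,-0.0005,0]
    - [0,-0.0005,0]
    - [0,-0.0005,0]
  dr:
    - [0,0,0]
    - [0,0,0]
    - [0,0,0]
    - [0,0,0]
  jaw: [1,1,1,1]

```text
time_s: 19.75
tcp_pos: [0.475, -0.0001, -0.0096]
tool_rot: [[0.973, -0.23, 0.0], [-0.23, -0.973, 0.0], [0.0, -0.0, -1.0]]
contact_force: [1.9, -2.0, -1.5]
gripper_width: 0.0137
```

```bash
python3 st.py
```

```text
h mm [1.03 0.35] z -0.0096 F h [ 2.32 -1.53] -1.5 tq [-0.49 -0.37  0.05] 0.013708489625683112 19.75
```

Request:
send_rows:
  dp:
    - [0,-0.0005,0]
    - [0,-0.0005,0]
    - [0,-0.0005,0]
  dr:
    - [0,0,0]
    - [0,0,0]
    - [0,0,0]
  jaw: [1,1,1]

```text
time_s: 20.05
tcp_pos: [0.4753, 0.0013, -0.0096]
tool_rot: [[0.973, -0.23, 0.0], [-0.23, -0.973, -0.0], [0.0, 0.0, -1.0]]
contact_force: [2.4, -3.2, -0.9]
gripper_width: 0.0136
```

```bash
python3 st.py
```

```text
h mm [1.02 1.81] z -0.0096 F h [ 3.09 -2.55] -0.86 tq [-0.51 -0.36  0.04] 0.013565291190948525 20.05
```

Request:
send_rows:
  dp:
    - [0,-0.0005,0]
    - [0,-0.0005,0]
  dr:
    - [0,0,0]
    - [0,0,0]
  jaw: [1,1]

```text
time_s: 20.25
tcp_pos: [0.4755, 0.0022, -0.0096]
tool_rot: [[0.973, -0.23, 0.0], [-0.23, -0.973, -0.0], [0.0, 0.0, -1.0]]
contact_force: [2.4, -3.3, -1.1]
gripper_width: 0.0136
```

```bash
python3 st.py
```

```text
h mm [1.02 2.75] z -0.0096 F h [ 3.07 -2.7 ] -1.09 tq [-0.56 -0.39  0.05] 0.013593588422503217 20.25
```

Request:
send_rows:
  dp:
    - [0,-0.0005,0]
    - [0,-0.0005,0]
  dr:
    - [0,0,0]
    - [0,0,0]
  jaw: [1,1]

```text
time_s: 20.45
tcp_pos: [0.4758, 0.0032, -0.0096]
tool_rot: [[0.973, -0.23, 0.0], [-0.23, -0.973, -0.0], [0.0, 0.0, -1.0]]
contact_force: [2.4, -4.6, -1.5]
gripper_width: 0.0137
```

```bash
python3 st.py
```

```text
h mm [1.03 3.76] z -0.0096 F h [ 3.44 -3.93] -1.47 tq [-0.61 -0.33  0.02] 0.013735269563951063 20.45
```

Force is rising slightly, which looks like the pin. I'll go in smaller steps.

Request:
send_rows:
  dp:
    - [0,-0.0005,0]
  dr:
    - [0,0,0]
  jaw: [1]

```text
time_s: 20.55
tcp_pos: [0.4759, 0.0037, -0.0096]
tool_rot: [[0.973, -0.23, 0.0], [-0.23, -0.973, -0.0], [0.0, 0.0, -1.0]]
contact_force: [2.4, -3.7, -1.8]
gripper_width: 0.0136
```

Request:
send_rows:
  dp:
    - [0,-0.0005,0]
  dr:
    - [0,0,0]
  jaw: [1]

```text
time_s: 20.65
tcp_pos: [0.476, 0.0042, -0.0096]
tool_rot: [[0.973, -0.23, 0.0], [-0.23, -0.973, -0.0], [0.0, 0.0, -1.0]]
contact_force: [1.4, -4.0, -1.4]
gripper_width: 0.0136
```

Request:
send_rows:
  dp:
    - [0,-0.0005,0]
  dr:
    - [0,0,0]
  jaw: [1]

```text
time_s: 20.75
tcp_pos: [0.4761, 0.0047, -0.0096]
tool_rot: [[0.973, -0.23, 0.0], [-0.23, -0.973, -0.0], [0.0, 0.0, -1.0]]
contact_force: [2.0, -4.1, 0.1]
gripper_width: 0.0135
```

```bash
python3 st.py;  python3 - <<'E'
from car import *
c=grab('wrist','w15')
cv2.imwrite('pics/z20.png',cv2.resize(c['color'][190:290,80:220],None,fx=5.5,fy=5.5))
E
```

```text
h mm [1.05 5.25] z -0.0096 F h [ 2.92 -3.53] 0.09 tq [-0.66 -0.39  0.07] 0.013514708492355526 20.75
```

View pics/z20.png

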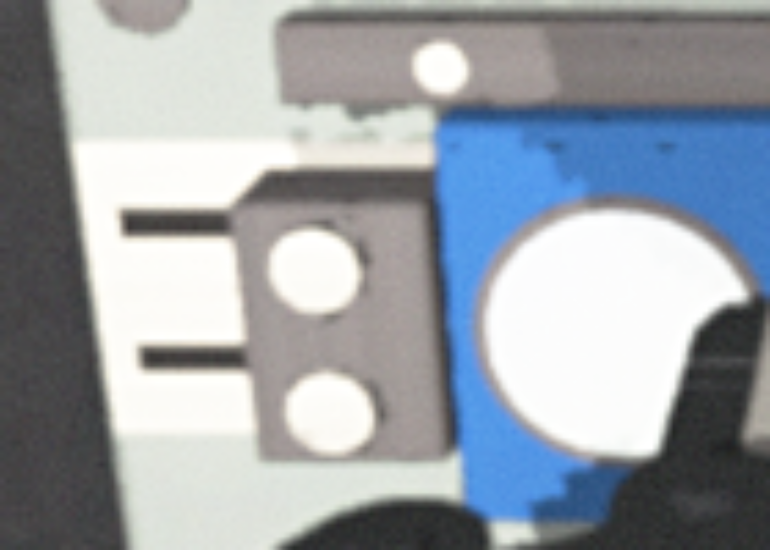

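The end face is nearly at the stop (gap of about 10 px at 5.5x, under 1 mm). I'll feel for it in 0.3 mm steps.

Request:
send_rows:
  dp:
    - [0,-0.0003,0]
  dr:
    - [0,0,0]
  jaw: [1]

```text
time_s: 20.9
tcp_pos: [0.4762, 0.005, -0.0096]
tool_rot: [[0.973, -0.23, 0.0], [-0.23, -0.973, -0.0], [0.0, 0.0, -1.0]]
contact_force: [1.9, -3.1, -1.0]
gripper_width: 0.0136
```

Request:
send_rows:
  dp:
    - [0,-0.0003,0]
  dr:
    - [0,0,0]
  jaw: [1]

```text
time_s: 21.0
tcp_pos: [0.4762, 0.005, -0.0095]
tool_rot: [[0.973, -0.23, -0.0], [-0.23, -0.973, -0.001], [0.0, 0.001, -1.0]]
contact_force: [1.6, -5.5, -0.5]
gripper_width: 0.0136
```

```bash
python3 st.py
```

```text
h mm [1.03 5.61] z -0.0095 F h [ 2.84 -4.96] -0.49 tq [-0.91 -0.28  0.03] 0.0135649891620778 21.0
```

Request:
send_rows:
  dp:
    - [0,-0.0003,0]
  dr:
    - [0,0,0]
  jaw: [1]

```text
time_s: 21.1
tcp_pos: [0.4762, 0.005, -0.0095]
tool_rot: [[0.973, -0.23, -0.0], [-0.23, -0.973, -0.001], [0.0, 0.001, -1.0]]
contact_force: [1.2, -6.2, 0.2]
gripper_width: 0.0133
```

```bash
python3 st.py
```

```text
h mm [1.08 5.62] z -0.0095 F h [ 2.61 -5.74] 0.17 tq [-1.09 -0.27  0.07] 0.013264646469148234 21.1
```

Request:
send_rows:
  dp:
    - [0,-0.0003,0]
    - [0,0,0]
  dr:
    - [0,0,0]
    - [0,0,0]
  jaw: [1,1]

```text
time_s: 21.3
tcp_pos: [0.4762, 0.005, -0.0095]
tool_rot: [[0.973, -0.23, -0.0], [-0.23, -0.973, -0.002], [-0.0, 0.002, -1.0]]
contact_force: [0.7, -7.1, -0.2]
gripper_width: 0.0132
```

```bash
python3 st.py;  python3 - <<'E'
from car import *
c=grab('wrist','w16')
cv2.imwrite('pics/z21.png',cv2.resize(c['color'][190:290,80:220],None,fx=5.5,fy=5.5))
E
```

```text
h mm [1.05 5.59] z -0.0095 F h [ 2.35 -6.74] -0.19 tq [-1.19 -0.22  0.04] 0.013226493355391118 21.3
```

View pics/z21.png

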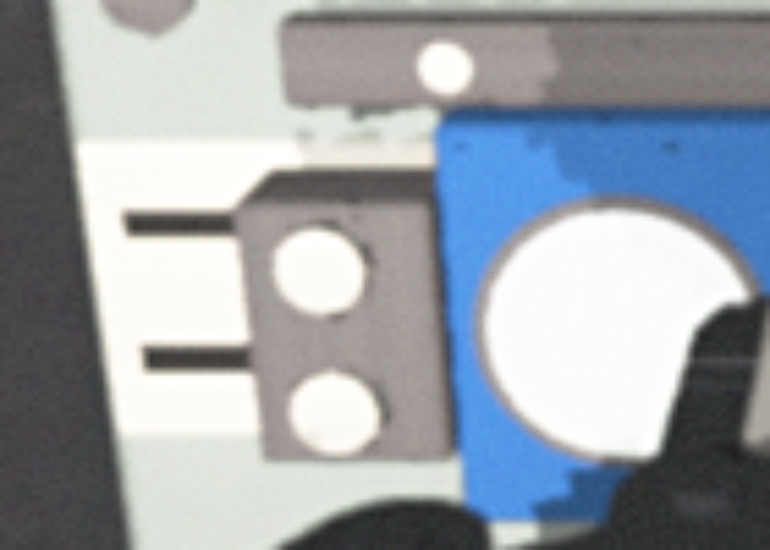

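The carrier has stalled against the stop: position 5.6 mm unchanged over three steps, with force up from about 3.3 N to 6.7 N (so about 3.5 N on the stop). I'll relax the preload a little and let go.

Request:
send_rows:
  dp:
    - [0,0.0004,0]
    - [0,0,0]
    - [0,0,0]
    - [0,0,0]
    - [0,0,0]
    - [0,0,0]
    - [0,0,0]
  dr:
    - [0,0,0]
    - [0,0,0]
    - [0,0,0]
    - [0,0,0]
    - [0,0,0]
    - [0,0,0]
    - [0,0,0]
  jaw: [1,0.9,0.8,0.7,0.65,0.65,0.65]

```text
time_s: 22.05
tcp_pos: [0.4761, 0.0057, -0.0097]
tool_rot: [[0.973, -0.23, -0.0], [-0.23, -0.973, 0.0], [-0.0, -0.0, -1.0]]
contact_force: [-0.3, -0.4, -0.1]
gripper_width: 0.03
```

```bash
python3 st.py;  python3 - <<'E'
from car import *; from geo import *
c=grab('wrist','w17')
r=carrier(c,(130,190,360,285),.021);print(r,w2h(np.array(r[0])/1000))
cv2.imwrite('pics/z22.png',cv2.resize(c['color'][140:340,40:390],None,fx=2.25,fy=2.25))
E
```

```text
h mm [0.73 6.26] z -0.0097 F h [-0.23 -0.52] -0.09 tq [0.01 0.06 0.02] 0.029961559435723848 22.05
((477.16949462890625, 5.124664306640625), (87.88152313232422, 39.57594680786133), 76.6832046508789) [0.00195763 0.00593375]
```

View pics/z22.png

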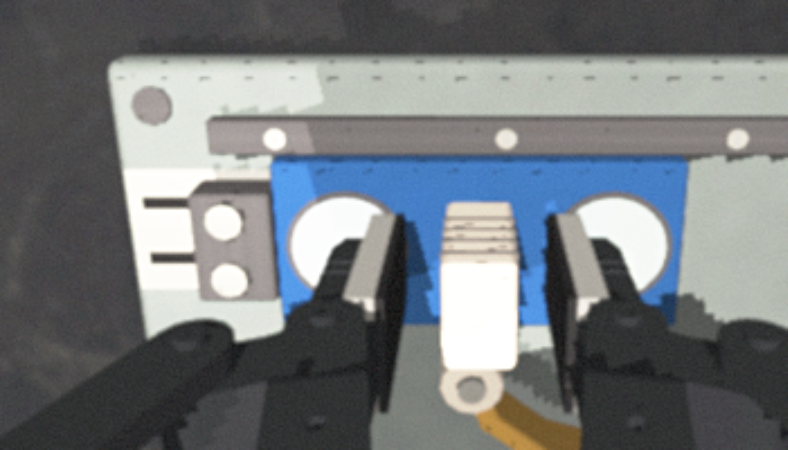

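The carrier stayed against the edge and the stop, with the roller behind it at (470,387). I'll lift straight off.

Request:
send_rows:
  dp:
    - [0,0,-0.005]
    - [0,0,-0.01]
    - [0,0,-0.02]
    - [0,0,-0.03]
    - [0,0,-0.03]
    - [0,0,-0.03]
    - [0,0,-0.03]
    - [0,0,0]
    - [0,0,0]
  dr:
    - [0,0,0]
    - [0,0,0]
    - [0,0,0]
    - [0,0,0]
    - [0,0,0]
    - [0,0,0]
    - [0,0,0]
    - [0,0,0]
    - [0,0,0]
  jaw: [0.65,0.65,0.65,0.65,0.65,0.65,0.65,0.65,0.65]

```text
time_s: 23.0
tcp_pos: [0.477, 0.0054, 0.147]
tool_rot: [[0.973, -0.23, 0.003], [-0.23, -0.973, -0.0], [0.003, -0.0, -1.0]]
contact_force: [-0.4, -0.5, -0.2]
gripper_width: 0.03
```

```bash
python3 st.py;  python3 - <<'E'
from car import *; from geo import *
c=grab('wrist','w18')
r=carrier(c,(130,100,380,285),.021);print(r,w2h(np.array(r[0])/1000))
cv2.imwrite('pics/z23.png',cv2.resize(c['color'][100:290,110:370],None,fx=3,fy=3))
c=grab('scene','s18')
for n,p0 in [('s',None)]:
    a=load('scene0')['color']; 
    for nm,(x0,y0,x1,y1) in dict(tweez=(155,150,200,180),tape=(270,315,305,350)).items():
        print(nm,cv2.absdiff(a[y0:y1,x0:x1],c['color'][y0:y1,x0:x1]).mean())
E
```

```text
h mm [1.7  6.18] z 0.147 F h [-0.27 -0.55] -0.2 tq [-0.    0.01  0.05] 0.029962673539982873 23.0
((475.8645324707031, 5.223735809326172), (88.89286041259766, 38.215065002441406), 76.67965698242188) [0.00066485 0.00573012]
tweez 49.11876543209876
tape 9.95265306122449
```

View pics/z23.png

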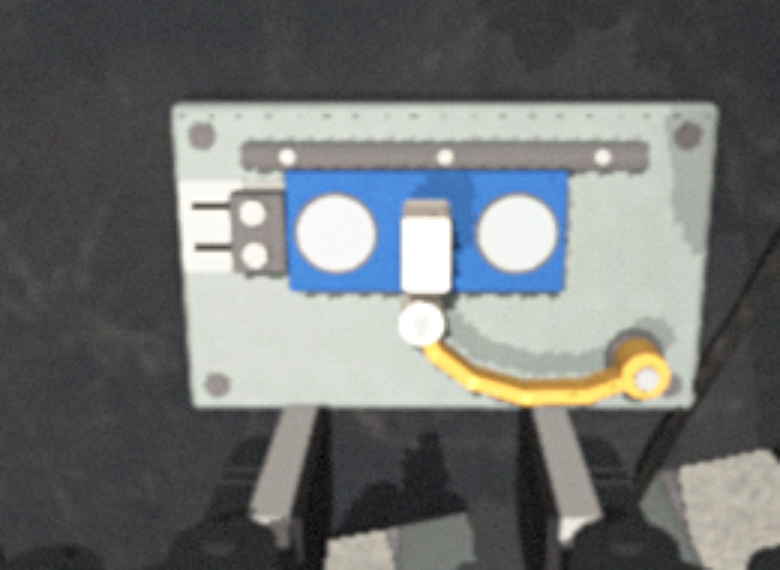

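View pics/s18.png

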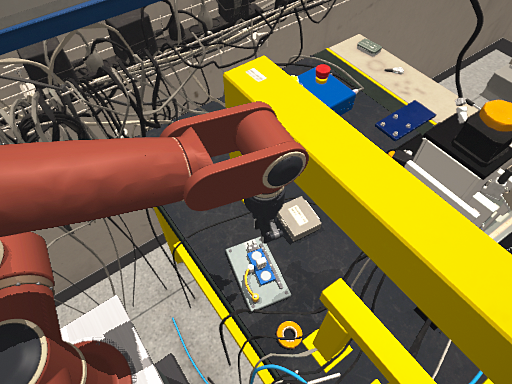

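The carrier lies along the edge and flush to the stop, the pin isn't visible, and the roller presses the middle of the long side. The gripper is clear. Tape and box haven't moved; the forearm hides the tweezers in this view. I'll hand it in.

```bash
python3 -c "
from station import order
print(order.job_done())"
```

```text
the job is handed in; nothing more can be done
None
```

The carrier is clipped into the holder, slid to the end stop with the contact pin pushed in, and released. I handed it in at about 23 s.

**How it went:** I drew the curved arm back with the carrier's long edge (about 6 N), lowered it flat behind the fixed edge and let the arm press it home. I then slid it along the edge with about 3 N of friction. It stopped dead over three small steps while the total push rose to about 7 N, so the stop took only about 3.5 N, well under the 10 N limit.

**Last checks:**
- **Seating:** the final picture shows the carrier parallel to the fixed edge and flush with the end stop. The roller is against its side and the pin can no longer be seen.
- **Release:** the measured force was near zero and the gripper was about 0.15 m above the carrier.
- **Bystanders:** the tape and the slide box look unmoved. The forearm hid the tweezers in the last view, so I didn't check them at the end; no move was made near them.

**What disagreed or went wrong:**
- **Finger length:** the pad tips sat about 37 mm behind the declared TCP. My first grasp closed on air above the grip without touching the carrier, and I corrected the height from the camera depth.
- **First seating:** when I first let go, the carrier stayed yawed about 2.6° against the edge. I gripped it again to square it, eased it onto the edge and released it again before sliding.
- **Position reading:** the camera put the carrier 0.7 to 2 mm off in x from its nominal seat. That's within the roughly 2 mm calibration error.

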